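# Tip the counted empties into the tote

### The job

Empty the tipping tray of its four cans into the tote behind it: turn the keeper aside on the sloping front plate, draw the bolt that it blocks, then lift the tray by its pull bar until the cans slide off the far lip into the tote. Let the tray down gently until it lies level again and let go, with the bolt still drawn and the keeper still aside; leave the other things on the bench where they stand.

Things in the scene. Friction and masses are not known exactly. Their poses are not given: they have to be found in the camera images.
- stand: fixed grey welded stand of the tipping tray, 340 mm wide. Origin mid-foot on the bench; x to the far side, y left, z up. The plate with the catches, on the -x side below the pull bar, slopes: its normal leans 30 degrees from vertical towards -x. The fixed open grey tote, 110 mm tall, walls and floor 5 mm, stands in line behind it: x = 123 to 383 mm, y = -175 to 175 mm.
- keeper (a joint): turn of the keeper, rad: a dark steel turn-button pivoting about the plate's normal, arm 16 mm wide, 54 mm long. At 0 (to 0.05 at start) the arm points right, its nose just behind the bolt's tail, so the bolt cannot be drawn. Grows clockwise, seen facing the plate (arm swings down the slope); stop at 1.5; the bolt can pass from about 0.9. Stays where left (0.06 N m friction).
- keeper_wing (a point): point on the keeper's pivot axis, inside its thumb wing, 53 mm out from the plate. Wing 30 mm long (in line with the arm), 10 mm thick, from 28 to 64 mm out of the plate; below it a disc 26 mm across, 28 mm out. On the line of the bolt, 131 mm left of its shut post. Axes: x up the plate's slope, y left, z out of the plate. At joint 0 the arm and wing lie along -y, turned 0.12 rad towards +x.
- bolt (a joint): draw of the bolt, m: 0 shot home through the tray's eye (73 mm right of the post), grows to the left, stop at 0.040; the tray is free from about 0.025. Friction 2.5 N, stays where it is left.
- bolt_grip (a point): point in the bolt's post, on its axis, 56 mm out from the plate. Post: steel pin 14 mm across, straight out of the plate, top at 72 mm; it stands on the rod (axis 20 mm out). Guide blocks 30 mm high on the plate 45 mm right and 60 mm left of the shut post. The pull bar passes 108 mm above this point and 18 mm farther from the robot. Axes: x up the plate's slope, y left, z out of the plate.
- tray (a joint): tip of the tray, rad: 0 level, resting on its stops; grows as the near side is lifted, stop at 0.75. Hinge axis along the stand's y at x = 105 mm, 140 mm above the bench. The cans slide off somewhere between 0.4 and 0.7. It falls back by its weight when let go (about 5 N to lift at the bar).
- tray_bar (a point): middle of the tray's pull bar, on its axis: round steel bar 14 mm across, 210 mm long, parallel to the hinge, 50 mm in front of the tray's near wall and 10 mm above that wall's top edge; 204 mm above the bench when level; the hinge axis lies 240 mm beyond it and 64 mm below it. Axes as the stand's when the tray is level.
- can0_center (a point): centre of an empty aluminium mini can, 53 mm across and 88 mm long, lying on the tray's floor (146 mm above the bench), about 11 to 20 g, roughly in line with the stand's x. x is the can's axis.
- can1_center (a point): centre of an empty aluminium mini can, 53 mm across and 88 mm long, lying on the tray's floor (146 mm above the bench), about 11 to 20 g, roughly in line with the stand's x. x is the can's axis.
- can2_center (a point): centre of an empty aluminium mini can, 53 mm across and 88 mm long, lying on the tray's floor (146 mm above the bench), about 11 to 20 g, roughly in line with the stand's x. x is the can's axis.
- can3_center (a point): centre of an empty aluminium mini can, 53 mm across and 88 mm long, lying on the tray's floor (146 mm above the bench), about 11 to 20 g, roughly in line with the stand's x. x is the can's axis.
- bottle_a: upright brown glass bottle, 60 mm across, 215 mm tall, left of the stand, origin at the centre of its underside. Not part of the job.
- bottle_b: upright green glass bottle, 60 mm across, 215 mm tall, right of the stand, origin at the centre of its underside. Not part of the job.
- full_can: full drinks can standing upright, 66 mm across, 115 mm tall, left of the stand's front, origin at the centre of its underside. Not part of the job.
- tape: roll of packing tape lying flat, 104 mm outside, 76 mm inside, 48 mm tall, right of the stand's front, origin at the centre of its underside. Not part of the job.
- mug: white mug, 82 mm across, 95 mm tall, farther left, towards the robot, origin at the centre of its underside. Not part of the job.
- carton: small cardboard carton 100 x 140 x 85 mm, farther right, towards the robot, origin at the centre of its underside. Not part of the job.
- cutter: closed carton knife lying flat, 150 x 26 x 14 mm, on the bench in front of the stand, origin at the centre of its underside. Not part of the job.
Mind the look-alikes: they are no part of the job. Leave any brown or orange look-alike of the part that bears can0_center alone.

How it is judged:
On the way, in this order (a step that is already met when the one before it is completed fails the run):
1. the keeper is turned clear of the bolt (value of joint keeper above 0.9 rad), for 0.2 s.
2. the bolt is drawn out of the tray's eye (value of joint bolt above 0.025 m), for 0.2 s.
3. all four cans lie in the tote (x of can0_center in the frame of stand between 0.125 and 0.381 m and y of can0_center in the frame of stand between -0.173 and 0.173 m and z of can0_center in the frame of stand between 0.01 and 0.15 m and x of can1_center in the frame of stand between 0.125 and 0.381 m and y of can1_center in the frame of stand between -0.173 and 0.173 m and z of can1_center in the frame of stand between 0.01 and 0.15 m and x of can2_center in the frame of stand between 0.125 and 0.381 m and y of can2_center in the frame of stand between -0.173 and 0.173 m and z of can2_center in the frame of stand between 0.01 and 0.15 m and x of can3_center in the frame of stand between 0.125 and 0.381 m and y of can3_center in the frame of stand between -0.173 and 0.173 m and z of can3_center in the frame of stand between 0.01 and 0.15 m), for 0.2 s.
At the end, for the whole second after the job is handed in: all four cans lie within the tote's four walls, on its floor or on one another (centres under 150 mm above the bench), practically at rest (under 0.1 m/s); the tray lies level (within 0.03 rad of its stops); the bolt is still drawn (over 25 mm) and the keeper still aside (over 0.9 rad) (all of step 3 and linear speed of each of can0, can1, can2, can3 below 0.1 m/s and value of joint tray below 0.03 rad and value of joint bolt above 0.025 m and value of joint keeper above 0.9 rad); the robot touches nothing.
It fails at once if the tray is let fall or slammed down (faster than 2.5 rad/s) (velocity of joint tray below -2.5 rad/s).
It fails at once if a bystander on the bench is moved by more than 30 mm (distance of any of bottle_a, bottle_b, full_can, tape, mug, carton, cutter from where it was at the start of the episode above 0.03 m).
It also fails if it takes over 67 s, if anything falls off the work surface, if the arm or the gripper's body presses on something with over 40 N, if the wrist force passes 120 N, or if a joint passes its speed limit or range.

### The arm

A 6-joint arm with a two-finger parallel gripper is mounted at the origin on the work surface. World frame = base frame: x ahead of the robot, y to its left, z up, the work surface at z = 0. Lengths are in m, angles in rad, forces in N, time in s.
With the tool pointing down it reaches from about 0.375 to 0.9 m from the base axis. Payload 3.1 kg.
Tool frame: the origin (TCP) lies at the very end of the fingers, on their centre line; the grasp point (between the pads) lies 19 mm behind it (tcp_to_grasp is the distance from the TCP to the grasp point, in m); z points along the fingers, y is the direction in which the jaws open and shut (so a half turn about z gives the same grasp; the last joint's range is limited). The gripper opens to 85 mm and grips with 20 to 120 N. Pads are 22 mm wide; open, the fingers measure 114 mm over their backs; the gripper's body (76 mm by 85 mm) begins 54 mm behind the grasp point. The pads swing forward as they close: fully open they stand 13 mm farther back than shut.
Start: joints at [-1.413, 0.527, 1.433, -0, 1.181, -0.178], TCP at [0.206, -0.59, 0.231] pointing down, gripper open.
Joint ranges: [-3.08, 3.08], [-0.75, 2.2], [0.22, 2.44], [-1.43, 4.57], [0, 2.65], [-2.85, 2.85]. Speed limits (rad/s): [2.79, 2.79, 3.14, 3.14, 3.14, 3.14].

### API

Orientations are given as a unit quaternion [x, y, z, w].
In Python, from station import sense, snapshot, camera_info, sign_off, tcp_to_grasp gives the robot as it stands.
- The arm moves only by the shell command python3 -m inch 'ROWS' [FORCE]. ROWS is JSON, a list of rows, each a list of 3 entries, a list of its own where there are three numbers: the closure, from -1 (fully open) to 1 (shut), so that 0 is half open, then the shift along the tool's x, y, z normalised to -1 to 1, where 1 is 10 cm, then the turn, a rotation vector about the tool's x, y, z normalised to -1 to 1, where 1 is 360 degrees. In form: [[jaw, [dx, dy, dz], [ax, ay, az]], ...]. A call has 1 to 20 rows; each row is the pose to reach, as a shift and turn from the pose commanded when the call began, along the tool's axes at that moment, turning the shorter way round; what a row does not reach only later rows make up. A row lasts 1/10 s, in which the tool goes at most 50 mm and 8.59 degrees, less where a joint would pass 70% of its speed; a pose out of reach is approached as far as the arm can. A call with a number of a shift or a turn outside -1 to 1 is refused whole. A call with a gripper value outside its range is refused whole. The fingers move at their own pace and stop on an object; FORCE is the grip in N (left out, the last holds). Time passes only in rows, so rows that repeat a pose let the fingers close. It gives the time, the measured TCP pose, the force and the opening at its end, in the units of the state.
- sense(): the state, without advancing time (a new reading comes with each control period).
- snapshot(name): name is "side" or "top"; returns (picture, depth): 400x640x3 uint8, blue, green, red; 400x640 float32, m along the optical axis (not along the pixel's ray), 0 where there is no reading.
- camera_info(name): a dict with "K" (3x3 intrinsics, pixels), "dist" ([k1, k2, p1, p2, k3] as OpenCV has them; the pictures are not rectified), "origin" and "orientation" of the camera in the world. Camera axes: x right, y down, z forward; pixel columns grow to the right and rows downward; lengths in m; the calibration is good to about 2 mm. A picture is of the moment at which its call begins. camera_info takes no time and is no camera call.
- sign_off(): hands the job in, once; it reports no verdict.
The state is a dict: "t": time; "q": joint angles; "qd": joint speeds; "tau": joint torques, N m; "tcp_pos": TCP position; "tool_rot": TCP orientation; "force": force on the tool from outside, world axes, zero at the start; "ft_torque": the same for the moment, N m; "finger_gap": opening from 0.0 (shut) to 1.0 (fully open).
Only numpy, scipy, OpenCV 4.12 (cv2) and the standard library are available. Lean on these libraries where they do the work, as an engineer would, in place of code of your own. Each camera call takes 0.05 s, during which the arm holds its last target.

## Working session

There is one attempt and no reset: what is moved stays moved. The work goes in short steps, Python scripts to look and compute and a shell command to move; the robot and the scene stay as the last step left them, time stands still between calls to the robot, and variables do not carry over. Pictures are saved under pics/ and viewed, and the job is handed in when it is done.

```bash
ls; mkdir -p pics; cat > h.py <<'E'
import numpy as np,cv2
from scipy.spatial.transform import Rotation as R
from station import *
E
python3 - <<'E'
from h import *
for n in("side","top"):
    im,d=snapshot(n);cv2.imwrite(f"pics/{n}0.png",im);np.savez(f"pics/{n}0.npz",im=im,d=d)
    print(n,camera_info(n))
print(sense(),tcp_to_grasp)
E
```

```text
pics
side {'K': array([[464.28664608,   0.        , 309.67931586],
       [  0.        , 464.28664608, 197.49152408],
       [  0.        ,   0.        ,   1.        ]]), 'dist': array([-0.08285408,  0.        ,  0.        ,  0.        ,  0.        ]), 'origin': array([0.06396456, 1.00912743, 1.21218656]), 'orientation': array([-0.19265148,  0.89539488, -0.39196696,  0.08669089])}
top {'K': array([[418.60264948,   0.        , 316.67854405],
       [  0.        , 418.60264948, 190.1170161 ],
       [  0.        ,   0.        ,   1.        ]]), 'dist': array([0.01178801, 0.        , 0.        , 0.        , 0.        ]), 'origin': array([ 0.48649292, -0.0628786 ,  1.58396777]), 'orientation': array([ 0.71685455, -0.69682577,  0.01329148, -0.01940967])}
{'t': 0.1, 'q': array([-1.41353519e+00,  5.28361213e-01,  1.43374475e+00,  1.92265177e-05,
        1.18138251e+00, -1.78519750e-01]), 'qd': array([-0.00020784, -0.00240603, -0.00489807, -0.00068357, -0.00313035,
        0.0010348 ]), 'tau': array([ 8.73199838e-05, -4.43304062e+01, -1.78587073e+01, -2.85189917e-04,
        3.88098881e-03,  4.01675578e-06]), 'tcp_pos': array([ 0.20586414, -0.58946608,  0.23044819]), 'tool_rot': array([ 9.85939641e-01,  1.67099147e-01,  1.89649974e-05, -9.47761740e-04]), 'force': array([-0.15299673,  0.49716711,  0.38412354]), 'ft_torque': array([ 0.00676259, -0.04062193, -0.03034144]), 'finger_gap': 0.9982367447233655} 0.0187
```

View pics/side0.png

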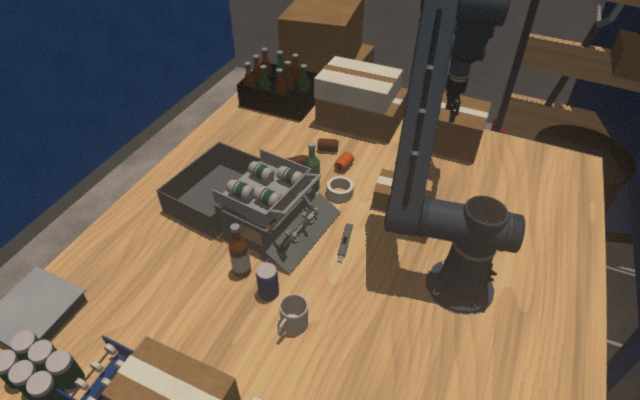

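View pics/top0.png

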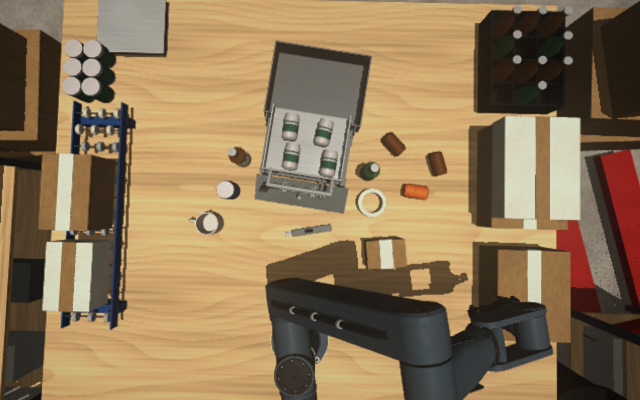

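The side view shows the tray with four green/silver cans at (240..290,165..195). The catches are around (300,215), and the robot is at (460,250). The top view shows the tray at (305,145), the tote at (320,75), and orange/brown look-alike cans at (393,144), (437,163) and (415,191).

```bash
cat >> h.py <<'E'
def cloud(n,d):
    c=camera_info(n);v,u=np.mgrid[0:400,0:640]
    p=cv2.undistortPoints(np.stack([u,v],-1).reshape(-1,1,2).astype(np.float64),c["K"],c["dist"]).reshape(400,640,2)
    P=np.dstack([p*d[...,None],d])
    W=P@R.from_quat(c["orientation"]).as_matrix().T+c["origin"]
    W[d<=0]=np.nan
    return W
def proj(n,X):
    c=camera_info(n);M=R.from_quat(c["orientation"]).as_matrix()
    P=(np.atleast_2d(X)-c["origin"])@M
    return cv2.projectPoints(P,np.zeros(3),np.zeros(3),c["K"],c["dist"])[0][:,0]
def crop(im,x0,x1,y0,y1,s,f):
    cv2.imwrite(f,cv2.resize(im[y0:y1,x0:x1],None,fx=s,fy=s,interpolation=cv2.INTER_CUBIC))
E
python3 - <<'E'
from h import *
a=np.load("pics/side0.npz");b=np.load("pics/top0.npz")
crop(np.clip(a["im"].astype(float)*1.5,0,255).astype(np.uint8),210,350,140,270,5,"pics/sc.png")
crop(np.clip(b["im"].astype(float)*1.5,0,255).astype(np.uint8),245,385,90,220,5,"pics/tc.png")
W=cloud("top",b["d"])
for r in [20,50,100,140,160,175,180,185,190,195,200,205,210,220]:
    print(r,[np.round(W[r,c],3).tolist() for c in (265,300,320)])
E
```

```text
20 [[1.209, 0.169, 0.003], [1.215, 0.035, -0.003], [1.216, -0.042, -0.0]]
50 [[1.093, 0.166, -0.0], [1.074, 0.028, 0.058], [1.063, -0.047, 0.092]]
100 [[0.87, 0.144, 0.112], [0.901, 0.025, 0.008], [0.904, -0.051, 0.002]]
140 [[0.722, 0.135, 0.141], [0.724, 0.013, 0.148], [0.718, -0.056, 0.2]]
160 [[0.649, 0.128, 0.173], [0.656, 0.011, 0.144], [0.657, -0.058, 0.149]]
175 [[0.609, 0.145, 0.035], [0.601, 0.008, 0.175], [0.605, -0.059, 0.146]]
180 [[0.589, 0.142, 0.054], [0.596, 0.016, -0.004], [0.591, -0.06, 0.105]]
185 [[nan, nan, nan], [0.574, 0.013, 0.048], [0.576, -0.06, 0.059]]
190 [[nan, nan, nan], [0.549, 0.005, 0.211], [0.556, -0.061, 0.097]]
195 [[0.535, 0.143, 0.028], [0.536, 0.009, 0.112], [0.539, -0.061, 0.08]]
200 [[0.516, 0.145, 0.012], [0.52, 0.013, 0.027], [0.522, -0.062, 0.033]]
205 [[0.498, 0.145, 0.005], [0.501, 0.013, 0.008], [0.503, -0.062, 0.022]]
210 [[0.479, 0.146, -0.006], [0.483, 0.013, 0.001], [0.485, -0.063, -0.005]]
220 [[0.441, 0.144, -0.0], [0.445, 0.012, -0.0], [0.447, -0.064, -0.004]]
```

View pics/sc.png

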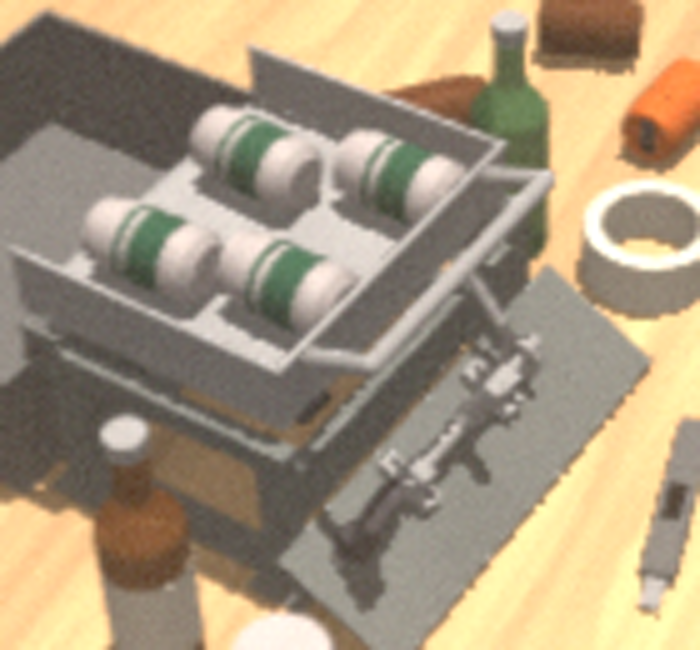

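View pics/tc.png

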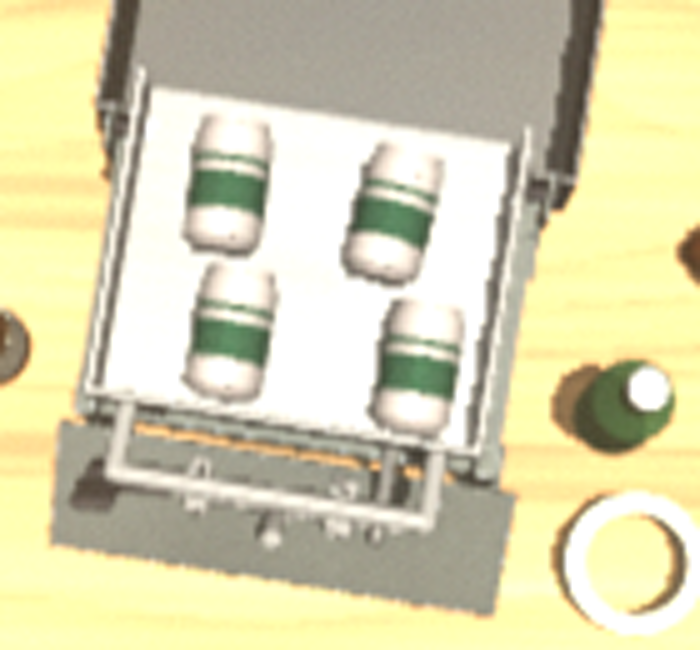

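```bash
cat > fit.py <<'E'
from h import *
from scipy.optimize import least_squares
b=np.load("pics/top0.npz");W=cloud("top",b["d"])
def col(n):
    a=W[20:115,255:385] if n=='r' else W[170:205,250:345]
    return a.reshape(-1,3)
P=col('r');P=P[(abs(P[:,2]-.11)<.008)][:,:2]
B=col('b');B=B[(abs(B[:,2]-.209)<.012)][:,:2]
print(len(P),len(B))
def loc(p,Q):
    c,s=np.cos(p[2]),np.sin(p[2]);d=Q-p[:2];return np.c_[c*d[:,0]+s*d[:,1],-s*d[:,0]+c*d[:,1]]
def res(p):
    L=loc(p,P);c=L-[.253,0];h=np.array([.1275,.1725]);q=abs(c)-h
    sd=np.where((q>0).all(1),np.hypot(q[:,0],q[:,1]),q.max(1))
    return np.r_[sd,loc(p,B)[:,0]+.135]
r=least_squares(res,[.7,-.02,-.1],loss="soft_l1",f_scale=.004)
print(r.x,np.median(abs(r.fun)))
np.save("stand.npy",r.x)
L=loc(r.x,B);print("bar x",np.median(L[:,0]),"y",np.percentile(L[:,1],[1,50,99]))
E
python3 fit.py
cat >> h.py <<'E'
def S2W(X,p=None):
    p=np.load("stand.npy") if p is None else p
    return np.atleast_2d(X)@R.from_euler('z',p[2]).as_matrix().T+[p[0],p[1],0]
def W2S(X,p=None):
    p=np.load("stand.npy") if p is None else p
    return (np.asarray(X)-[p[0],p[1],0])@R.from_euler('z',p[2]).as_matrix()
E
python3 - <<'E'
from h import *
for n in("top","side"):
    z=np.load(f"pics/{n}0.npz");L=W2S(cloud(n,z["d"]))
    L=L.reshape(-1,3);L=L[~np.isnan(L[:,0])]
    # plate plane
    for lo,hi in((-.17,-.08),(.08,.17)):
        m=(L[:,0]>-.26)&(L[:,0]<-.12)&(L[:,1]>lo)&(L[:,1]<hi)&(L[:,2]<.1)&(L[:,2]>.008)
        Q=L[m]
        for i in range(6):
            c,e,_,_=np.linalg.lstsq(np.c_[Q[:,0],np.ones(len(Q))],Q[:,2],rcond=None);
            rr=Q[:,2]-c[0]*Q[:,0]-c[1];Q=Q[abs(rr)<max(.004,np.std(rr)*2)]
        print(n,len(Q),"slope",np.degrees(np.arctan(c[0])),"z=0 at x",-c[1]/c[0],"xrange",Q[:,0].min(),Q[:,0].max())
E
```

```text
424 449
[ 0.68743221 -0.00984245 -0.12340478] 0.0027118921234862703
bar x -0.13375155826945917 y [-0.12840734 -0.00964313  0.11297934]
top 384 slope 29.27180837331499 z=0 at x -0.21332928475048005 xrange -0.20518316691863128 -0.12006338136440464
top 285 slope 31.313228953987267 z=0 at x -0.20772613040401997 xrange -0.19220058070674198 -0.12005860837724469
side 368 slope 29.738512341272653 z=0 at x -0.21335504173222797 xrange -0.19592087840264905 -0.12038894763490583
side 441 slope 28.987641760126344 z=0 at x -0.21162702527819882 xrange -0.1931935989270783 -0.12127878725468764
```

```bash
cat > ov.py <<'E'
from h import *
import sys
y=float(sys.argv[1]);
n=np.array([-.5,0,.866]);u=np.array([.866,0,.5]);l=np.array([0,1,0.])
G=np.array([-.153,y,.096]);base=G-.056*n
def at(a,b,c):return base+a*u+b*l+c*n
kd=np.array([np.sin(.12),-np.cos(.12)])
segs={'post':[at(0,0,20e-3),at(0,0,.072)],'wing':[at(*(kd*.015+[0,.131]),.064),at(*(-kd*.015+[0,.131]),.064)],
'wing_ax':[at(0,.131,.0),at(0,.131,.064)],'arm':[at(0,.131,.02),at(*(kd*.054+[0,.131]),.02)],
'bar':[np.array([-.135,.105,.204]),np.array([-.135,-.105,.204])],'eye':[at(0,-.073,.02),at(0,-.073,.02)+.001],
'rim':[np.array([.123,.175,.11]),np.array([.123,-.175,.11])],'rimf':[np.array([.383,.175,.11]),np.array([.383,-.175,.11])]}
tag=sys.argv[2]
for nm,(x0,x1,y0,y1) in {"top":(245,385,90,220),"side":(200,350,140,270)}.items():
    z=np.load(f"pics/{nm}0.npz");im=np.clip(z["im"].astype(float)*1.5,0,255).astype(np.uint8)
    s=5;c=cv2.resize(im[y0:y1,x0:x1],None,fx=s,fy=s,interpolation=cv2.INTER_CUBIC)
    for i,(k,v) in enumerate(segs.items()):
        p=(proj(nm,S2W(np.array(v)))-[x0,y0]+.5)*s
        cv2.line(c,tuple(int(t) for t in p[0]),tuple(int(t) for t in p[1]),[(0,0,255),(255,0,0),(255,0,255),(0,200,0),(0,255,255),(255,255,0),(0,128,255),(0,128,255)][i],1)
    cv2.imwrite(f"pics/ov_{nm}{tag}.png",c)
E
python3 ov.py 0.0 a
```

```text
(no output)
```

View pics/ov_topa.png

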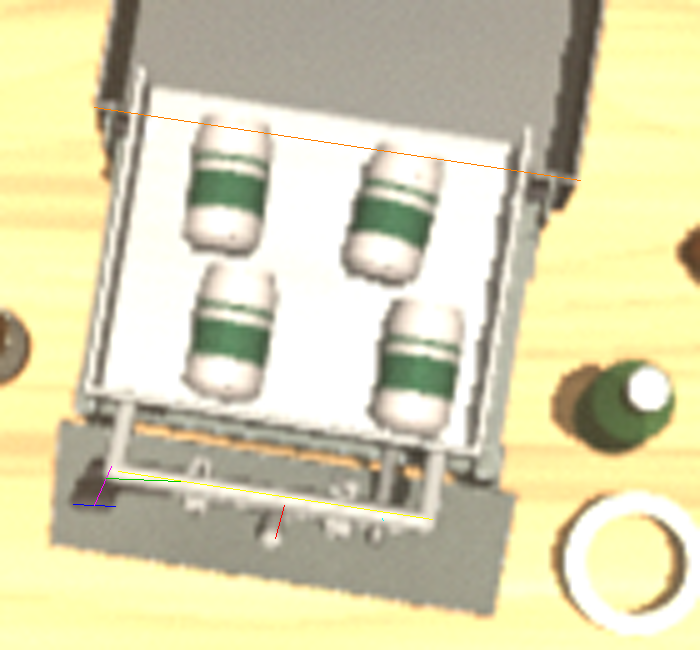

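View pics/ov_sidea.png

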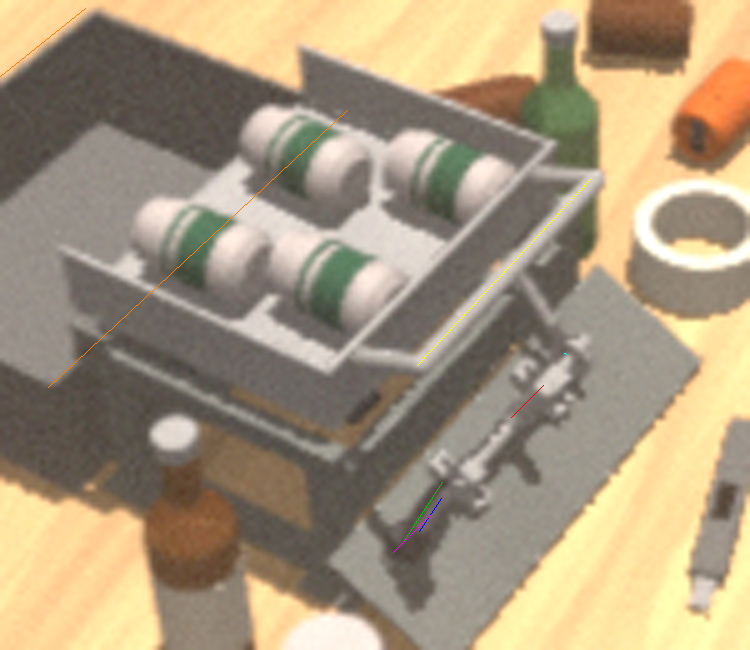

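```bash
python3 - <<'E'
from h import *
z=np.load("pics/side0.npz");im=np.clip(z["im"].astype(float)*1.8,0,255).astype(np.uint8)
crop(im,268,328,195,262,11,"pics/scc.png")
z=np.load("pics/top0.npz");im=np.clip(z["im"].astype(float)*1.8,0,255).astype(np.uint8)
crop(im,254,344,172,212,8,"pics/tcc.png")
E
```

```text
(no output)
```

View pics/scc.png

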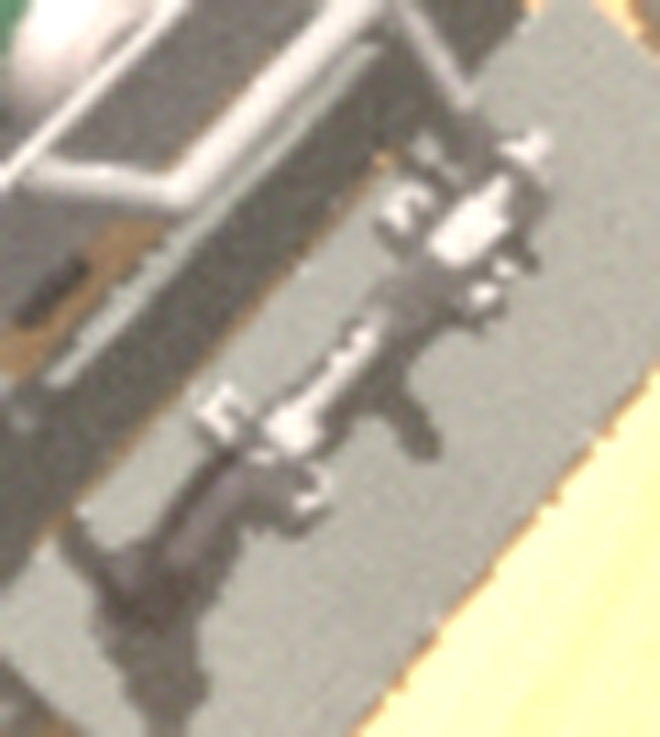

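View pics/tcc.png

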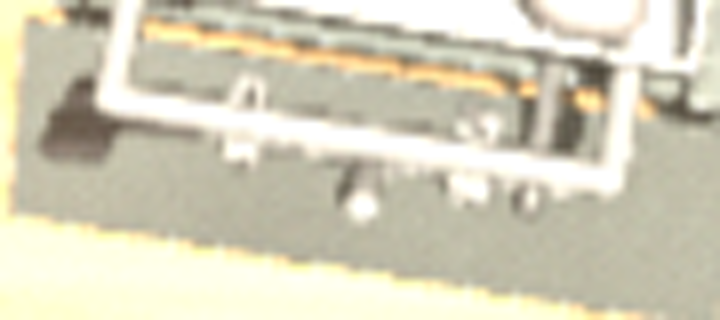

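```bash
python3 - <<'E'
from h import *
n=np.array([-.5,0,.866]);u=np.array([.866,0,.5])
base=np.array([-.153,0,.096])-.056*n
obs={"posttip":("top",0,.072,np.array([362,203])/8+[254,172]-.5),"gl":("top",.06,.03,np.array([242,125])/8+[254,172]-.5),"gr":("top",-.045,.03,np.array([472,155])/8+[254,172]-.5),
"gls":("side",.06,.03,np.array([268,445])/11+[268,195]-.5),"grs":("side",-.045,.03,np.array([445,245])/11+[268,195]-.5)}
for k,(c,dy,h,o) in obs.items():
    p0=proj(c,S2W(base+[0,dy,0]+h*n))[0];p1=proj(c,S2W(base+[0,dy+.01,0]+h*n))[0];g=(p1-p0)/.01
    print(k,p0,o,"y0",(o-p0)@g/(g@g),"perp mm",np.cross(g,o-p0)/(g@g)*1e3)
E
```

```text
posttip [299.68953018 197.26180867] [298.75  196.875] y0 0.0034811186886539135 perp mm 0.847567954678679
gl [284.66960756 189.30815157] [283.75  187.125] y0 0.004482541070007557 perp mm 7.307864107281124
gr [313.37912662 193.69240611] [312.5   190.875] y0 0.0046756939305532845 perp mm 9.581196583096283
gls [293.50142388 232.85656422] [291.86363636 234.95454545] y0 0.010679455824777744 perp mm -0.5514843906618186
grs [309.87539309 213.97180275] [307.95454545 216.77272727] y0 0.014710912353032433 perp mm -1.67073089065859<stdin>:8: DeprecationWarning: Arrays of 2-dimensional vectors are deprecated. Use arrays of 3-dimensional vectors instead. (deprecated in NumPy 2.0)
```

```bash
cat >> h.py <<'E'
n_=np.array([-.5,0,.866025]);u_=np.array([.866025,0,.5]);Y0=0.0045
G0=np.array([-.153,Y0,.096])
def plate(a,b,c): # plate coords rel. to shut post: up slope, left, out
    return G0-.056*n_+a*u_+np.array([0,b,0])+c*n_
def tool(zs,ys):
    zs=zs/np.linalg.norm(zs);ys=ys-zs*(ys@zs);ys/=np.linalg.norm(ys)
    M=np.c_[np.cross(ys,zs),ys,zs]
    return R.from_euler('z',np.load("stand.npy")[2])*R.from_matrix(M)
def rel(grasp_s,rot,s=None):
    s=s or sense();T=R.from_quat(s["tool_rot"])
    tcp=S2W(grasp_s)[0]+rot.apply([0,0,tcp_to_grasp])
    d=T.inv().apply(tcp-s["tcp_pos"])/.1; rv=(T.inv()*rot).as_rotvec()/(2*np.pi)
    print("tcp target",tcp.round(3),"now",s["tcp_pos"].round(4),"shift",d.round(3),"turn",rv.round(4),"deg",np.linalg.norm(rv)*360, "t",s["t"],"q",s["q"].round(2),"F",s["force"].round(1),"gap",s["finger_gap"])
E
python3 - <<'E'
from h import *
b=np.load("pics/top0.npz");W=cloud("top",b["d"])
for k,(u,v) in dict(bottle_a=(241,156),bottle_b=(373,168),full=(228,189),tape=(371,190),mug=(207,222),carton=(385,250),cutter=(308,230)).items():
    print(k,np.nanmedian(W[v-3:v+4,u-3:u+4].reshape(-1,3),0).round(3))
k=.12;ys=np.cos(k)*u_+np.sin(k)*np.array([0,1,0])
rot=tool(-n_,ys)
print("wing",S2W(plate(0,.131,.053)),"post",S2W(plate(0,0,.056)))
rel(plate(0,.131,.053),rot)
rel(plate(-0.02,.131,.2),rot)
E
```

```text
bottle_a [0.663 0.215 0.147]
bottle_b [ 0.627 -0.232  0.215]
full [0.55  0.262 0.114]
tape [ 0.564 -0.25   0.043]
mug [0.428 0.362 0.005]
carton [ 0.349 -0.298  0.085]
cutter [ 0.409 -0.02   0.013]
wing [[0.55376326 0.14327552 0.09340192]] post [[0.53614964 0.01345637 0.096     ]]
tcp target [0.563 0.142 0.077] now [ 0.2059 -0.5895  0.2304] shift [ 5.782 -5.728  1.545] turn [-0.0783  0.042  -0.1913] deg 75.94598479497895 t 0.1 q [-1.41  0.53  1.43  0.    1.18 -0.18] F [-0.2  0.5  0.4] gap 0.9982367447233655
tcp target [0.473 0.153 0.195] now [ 0.2059 -0.5895  0.2304] shift [ 4.969 -6.132  0.373] turn [-0.0783  0.042  -0.1913] deg 75.94598479497895 t 0.1 q [-1.41  0.53  1.43  0.    1.18 -0.18] F [-0.2  0.5  0.4] gap 0.9982367447233655
```

Things that could be taken for the keeper wing:
- the dark turn-button left of the bar, top (264,190), side (283,245)
- the two bright guide blocks, top (284,188) and (313,191)
- the post with its bright tip, top (299,197)

The dark one at the left end is the keeper. The crop confirms it, and the projected model falls on it.

```bash
python3 -m inch '[[0,[1,-1,-0.4],[0,0,0]],[0,[1,-1,-0.4],[0,0,0]],[0,[1,-1,-0.4],[0,0,0]],[0,[1,-1,-0.4],[0,0,0]]]' 30
python3 -m inch '[[0,[1,-1,0],[0,0,0]],[0,[1,-1,0],[0,0,0]],[0,[1,-1,0],[0,0,0]],[0,[1,-1,0],[0,0,0]]]'
python3 -m inch '[[0,[1,-1,0],[0,0,0]],[0,[1,-1,0],[0,0,0]],[0,[1,-1,0],[0,0,0]],[0,[1,-1,0],[0,0,0]]]'
python3 -m inch '[[0,[0.8,-1,0],[0,0,0]],[0,[0.8,-1,0],[0,0,0]],[0,[0.8,-1,0],[0,0,0]],[0,[0.8,-1,0],[0,0,0]]]'
cat > t.py <<'E'
from h import *
import sys
k=float(sys.argv[4]);ys=np.cos(k)*u_+np.sin(k)*np.array([0,1,0])
rel(plate(*map(float,sys.argv[1:4])),tool(-n_,ys))
E
python3 t.py -.02 .131 .18 .12
```

```text
t: 0.5
tcp_pos: [0.2693, -0.4574, 0.2724]
tool_rot: [0.986, 0.169, 0.001, -0.001]
force: [-0.6, -0.9, 0.1]
finger_gap: 0.501
t: 0.9
tcp_pos: [0.3295, -0.3305, 0.2707]
tool_rot: [0.986, 0.169, -0.0, -0.002]
force: [-1.1, 0.2, -0.1]
finger_gap: 0.505
t: 1.3
tcp_pos: [0.3911, -0.2047, 0.271]
tool_rot: [0.985, 0.17, -0.0, -0.001]
force: [-0.3, -0.7, -0.1]
finger_gap: 0.502
t: 1.7
tcp_pos: [0.4338, -0.0861, 0.2711]
tool_rot: [0.986, 0.169, 0.0, -0.0]
force: [0.2, 0.3, -0.3]
finger_gap: 0.5
tcp target [0.483 0.152 0.177] now [ 0.4338 -0.0861  0.2711] shift [ 1.256 -2.083  0.94 ] turn [-0.0781  0.042  -0.1907] deg 75.71885445069479 t 1.7 q [-0.45  0.22  1.82  0.    1.1   0.78] F [ 0.2  0.3 -0.3] gap 0.4996789964607514
```

```bash
python3 -m inch '[[0,[0.6,-1,0.1],[-0.0781,0.042,-0.1907]],[0,[0.6,-1,0.1],[-0.0781,0.042,-0.1907]],[0,[0.6,-1,0.1],[-0.0781,0.042,-0.1907]],[0,[0.6,-1,0.1],[-0.0781,0.042,-0.1907]],[0,[0.6,-1,0.1],[-0.0781,0.042,-0.1907]],[0,[0.6,-1,0.1],[-0.0781,0.042,-0.1907]],[0,[0.6,-1,0.1],[-0.0781,0.042,-0.1907]],[0,[0.6,-1,0.1],[-0.0781,0.042,-0.1907]],[0,[0.6,-1,0.1],[-0.0781,0.042,-0.1907]],[0,[0.6,-1,0.1],[-0.0781,0.042,-0.1907]],[0,[0.6,-1,0.1],[-0.0781,0.042,-0.1907]]]'
python3 t.py -.02 .131 .18 .12;python3 t.py 0 .131 .13 .12
```

```text
t: 2.8
tcp_pos: [0.4569, 0.0247, 0.2611]
tool_rot: [0.686, 0.68, 0.158, 0.205]
force: [0.9, 0.1, -0.5]
finger_gap: 0.503
tcp target [0.483 0.152 0.177] now [0.4569 0.0247 0.2611] shift [ 1.329 -0.181  0.771] turn [-0.0002  0.0008 -0.0008] deg 0.40031056636198953 t 2.8 q [-0.22  0.12  2.16  0.13  0.35 -0.32] F [ 0.9  0.1 -0.5] gap 0.5027712147350345
tcp target [0.525 0.147 0.144] now [0.4569 0.0247 0.2611] shift [1.308 0.018 1.271] turn [-0.0002  0.0008 -0.0008] deg 0.40031056636198953 t 2.8 q [-0.22  0.12  2.16  0.13  0.35 -0.32] F [ 0.9  0.1 -0.5] gap 0.5027712147350345
```

```bash
python3 -m inch '[[0,[0.9,-0.2,0.3],[0,0,0]],[0,[0.9,-0.2,0.3],[0,0,0]],[0,[0.9,-0.2,0.3],[0,0,0]],[0,[0.9,-0.2,0.3],[0,0,0]]]'
python3 t.py 0 .131 .12 .12
```

```text
t: 3.2
tcp_pos: [0.4574, 0.1149, 0.2195]
tool_rot: [0.685, 0.681, 0.159, 0.205]
force: [0.5, -1.0, 0.0]
finger_gap: 0.496
tcp target [0.53  0.146 0.135] now [0.4574 0.1149 0.2195] shift [0.381 0.213 1.068] turn [ 0.      0.0005 -0.0004] deg 0.23004018188547096 t 3.2 q [ 0.07  0.25  2.17 -0.44  0.24  0.49] F [ 0.5 -1.   0. ] gap 0.4956182562805978
```

```bash
python3 - <<'E'
from h import *
for n in("side","top"):
    im,d=snapshot(n);np.savez(f"pics/{n}1.npz",im=im,d=d);im=np.clip(im.astype(float)*1.5,0,255).astype(np.uint8)
    if n=="side":crop(im,220,360,140,260,5,"pics/s1.png")
    else:crop(im,220,380,130,240,5,"pics/t1.png")
E
```

```text
(no output)
```

View pics/s1.png

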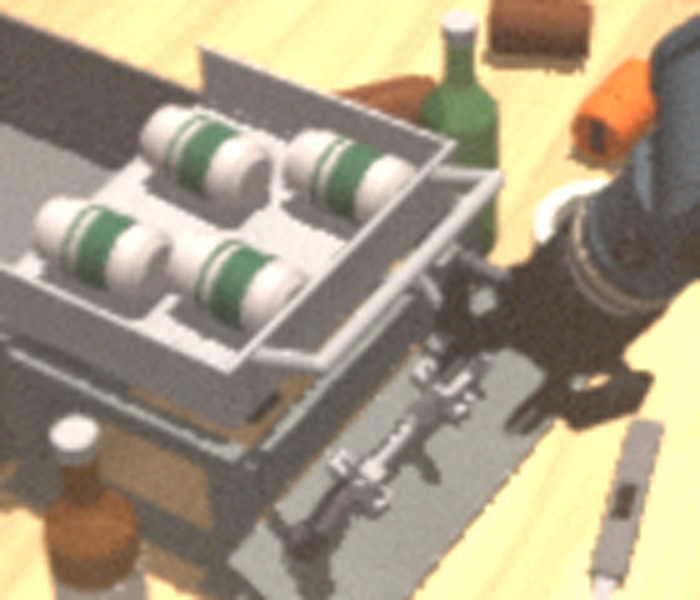

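View pics/t1.png

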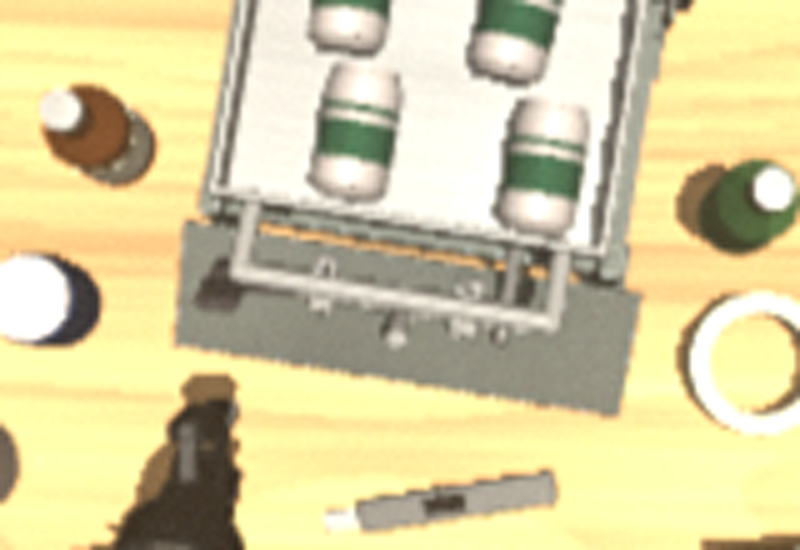

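```bash
python3 -m inch '[[0,[0.39,0.21,0.3],[0,0,0]],[0,[0.39,0.21,1.0],[0,0,0]],[0,[0.39,0.21,1.0],[0,0,0]],[0,[0.39,0.21,1.0],[0,0,0]],[0,[0.39,0.21,1.0],[0,0,0]]]'
python3 t.py 0 .131 .054 .12
```

```text
t: 3.8
tcp_pos: [0.5264, 0.1459, 0.1401]
tool_rot: [0.686, 0.68, 0.158, 0.204]
force: [-0.6, -0.0, -0.2]
finger_gap: 0.498
tcp target [0.563 0.142 0.078] now [0.5264 0.1459 0.1401] shift [0.01  0.007 0.718] turn [-0.0003  0.0007 -0.0006] deg 0.33308352273578384 t 3.8 q [ 0.14  0.51  2.07 -1.14  0.15  1.25] F [-0.6 -0.  -0.2] gap 0.49834854199972833
```

```bash
python3 - <<'E'
from h import *
for n in("side","top"):
    im,d=snapshot(n);np.savez(f"pics/{n}2.npz",im=im,d=d);im=np.clip(im.astype(float)*1.7,0,255).astype(np.uint8)
    if n=="side":crop(im,250,350,180,270,7,"pics/s2.png")
    else:crop(im,240,340,150,230,7,"pics/t2.png")
E
```

```text
(no output)
```

View pics/s2.png

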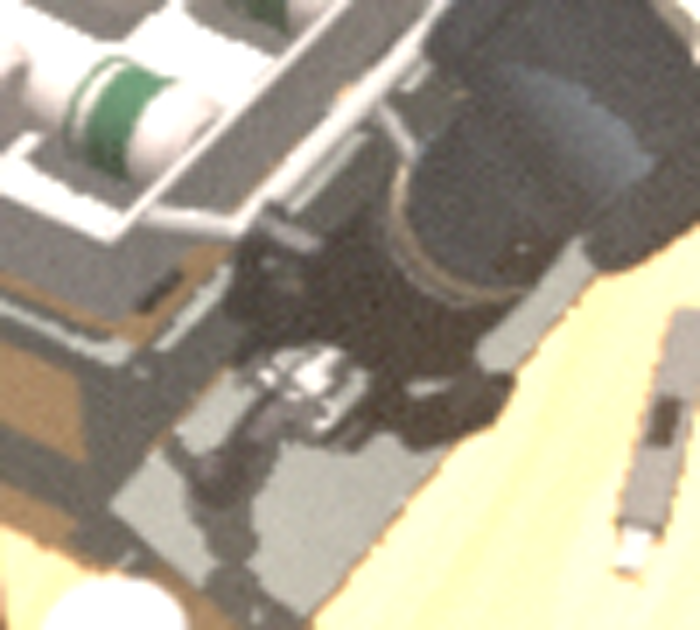

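View pics/t2.png

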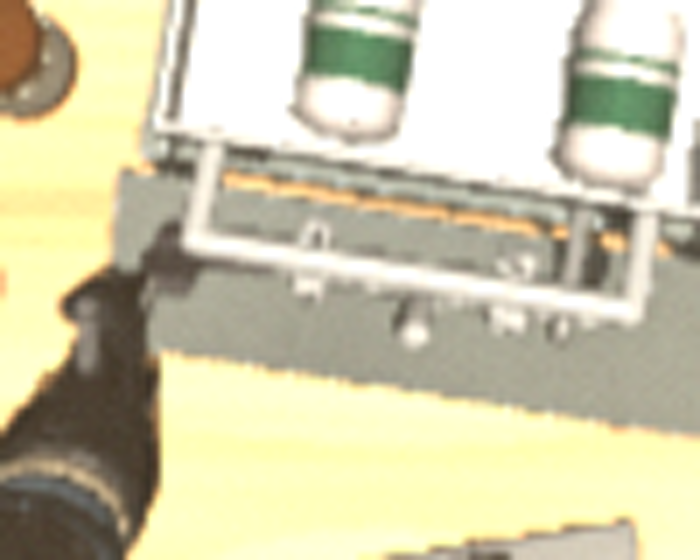

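The gripper is near the keeper, but q4 (-1.14) is heading for its limit of -1.43 with q5 near 0. I'll lean the tool 15° along the wing's plane, so the pads still lie flush and q4 goes positive.

```bash
cat > w.py <<'E'
from h import *
import sys
# a b c k tilt : k = angle of keeper direction (0.12 - joint)
a,b,c,k,tl=map(float,sys.argv[1:6]);l=np.array([0,1.,0]);tl=np.radians(tl)
ys=np.cos(k)*u_+np.sin(k)*l; w=-np.sin(k)*u_+np.cos(k)*l
rel(plate(a,b,c),tool(-n_*np.cos(tl)+w*np.sin(tl),ys))
E
python3 w.py 0 .131 .115 .12 15
```

```text
tcp target [0.532 0.151 0.131] now [0.5256 0.1463 0.1417] shift [0.053 0.005 0.12 ] turn [ 0.      0.0422 -0.0007] deg 15.204907762080031 t 3.9 q [ 0.14  0.5   2.07 -1.14  0.15  1.25] F [ 0.2 -0.7  0.7] gap 0.496808479777194
```

```bash
python3 -m inch '[[0,[0.05,0,0.1],[0,0.02,0]],[0,[0.05,0,0.1],[0,0.042,0]],[0,[0.05,0,0.1],[0,0.042,0]],[0,[0.05,0,0.1],[0,0.042,0]],[0,[0.05,0,0.1],[0,0.042,0]],[0,[0.05,0,0.1],[0,0.042,0]]]'
python3 w.py 0 .131 .055 .12 15
```

```text
t: 4.5
tcp_pos: [0.5203, 0.1791, 0.1309]
tool_rot: [0.675, 0.694, 0.198, 0.156]
force: [-0.9, 0.7, -0.6]
finger_gap: 0.503
tcp target [0.562 0.147 0.079] now [0.5203 0.1791 0.1309] shift [-0.361  0.108  0.632] turn [-0.0019  0.0218 -0.0006] deg 7.864596410630298 t 4.5 q [0.13 0.52 2.09 0.04 0.03 0.06] F [-0.9  0.7 -0.6] gap 0.5026570320158045
```

```bash
python3 -m inch '[[0,[0,0,0],[0,0,0]],[0,[0,0,0],[0,0,0]],[0,[0,0,0],[0,0,0]]]'
python3 w.py 0 .131 .115 .12 15
```

```text
t: 4.8
tcp_pos: [0.5203, 0.1788, 0.1299]
tool_rot: [0.675, 0.693, 0.197, 0.156]
force: [-0.1, 0.3, 0.7]
finger_gap: 0.497
tcp target [0.532 0.151 0.131] now [0.5203 0.1788 0.1299] shift [-0.283  0.106  0.028] turn [-0.0021  0.0219 -0.0007] deg 7.911093093101609 t 4.8 q [0.13 0.52 2.09 0.03 0.03 0.07] F [-0.1  0.3  0.7] gap 0.49737158123175557
```

```bash
python3 -m inch '[[0,[-0.1,0,0],[0.02,0,0]],[0,[-0.28,0,0],[0.05,0,0]],[0,[-0.28,0,0],[0.05,0,0]],[0,[-0.28,0,0],[0.05,0.0,0]],[0,[-0.28,0,0],[0.05,0.022,0]],[0,[-0.28,0,0],[0.05,0.022,0]],[0,[-0.28,0,0],[0.05,0.022,0]],[0,[-0.28,0,0],[0.05,0.022,0]]]'
python3 w.py 0 .131 .115 .12 15
```

```text
t: 5.6
tcp_pos: [0.5199, 0.1508, 0.1273]
tool_rot: [0.677, 0.725, 0.131, 0.0]
force: [0.6, -0.5, -0.4]
finger_gap: 0.499
tcp target [0.532 0.151 0.131] now [0.5199 0.1508 0.1273] shift [-0.003  0.126 -0.016] turn [-0.0524 -0.0002 -0.0044] deg 18.913745414843287 t 5.6 q [-0.04  0.52  1.9   0.37  0.57 -0.4 ] F [ 0.6 -0.5 -0.4] gap 0.4994907588286498
```

```bash
python3 -m inch '[[0,[0,0.13,0],[-0.052,0,-0.004]],[0,[0,0.13,0],[-0.052,0,-0.004]],[0,[0,0.13,0],[-0.052,0,-0.004]],[0,[0,0.13,0],[-0.052,0,-0.004]],[0,[0,0.13,0],[-0.052,0,-0.004]]]'
python3 w.py 0 .131 .115 .12 15
python3 w.py 0 .131 .055 .12 15
```

```text
t: 6.1
tcp_pos: [0.5356, 0.1584, 0.1319]
tool_rot: [0.656, 0.705, 0.25, 0.1]
force: [0.9, -1.0, -0.0]
finger_gap: 0.499
tcp target [0.532 0.151 0.131] now [0.5356 0.1584 0.1319] shift [-0.071 -0.036 -0.028] turn [-0.0023 -0.0036 -0.0002] deg 1.558380988837425 t 6.1 q [-0.05  0.53  2.09  1.46  0.25 -1.51] F [ 0.9 -1.  -0. ] gap 0.49911697593952425
tcp target [0.562 0.147 0.079] now [0.5356 0.1584 0.1319] shift [-0.24  -0.027  0.548] turn [-0.0023 -0.0036 -0.0002] deg 1.558380988837425 t 6.1 q [-0.05  0.53  2.09  1.46  0.25 -1.51] F [ 0.9 -1.  -0. ] gap 0.49911697593952425
```

```bash
python3 -m inch '[[0,[-0.07,-0.03,0],[-0.0023,-0.0036,0]],[0,[-0.07,-0.03,0],[-0.0023,-0.0036,0]],[0,[-0.07,-0.03,0],[-0.0023,-0.0036,0]]]'
python3 w.py 0 .131 .055 .12 15
```

```text
t: 6.4
tcp_pos: [0.5344, 0.1517, 0.1292]
tool_rot: [0.658, 0.702, 0.248, 0.112]
force: [0.7, -0.1, 0.4]
finger_gap: 0.503
tcp target [0.562 0.147 0.079] now [0.5344 0.1517 0.1292] shift [-0.16 -0.01  0.55] turn [-0.0002 -0.0003 -0.0003] deg 0.17807211263093137 t 6.4 q [-0.05  0.53  2.11  1.6   0.23 -1.66] F [ 0.7 -0.1  0.4] gap 0.50304026052951
```

```bash
python3 - <<'E'
from h import *
for n in("side","top"):
    im,d=snapshot(n);np.savez(f"pics/{n}3.npz",im=im,d=d);im=np.clip(im.astype(float)*1.7,0,255).astype(np.uint8)
    if n=="side":crop(im,250,350,180,270,7,"pics/s3.png")
    else:crop(im,240,340,150,230,7,"pics/t3.png")
E
```

```text
(no output)
```

View pics/s3.png

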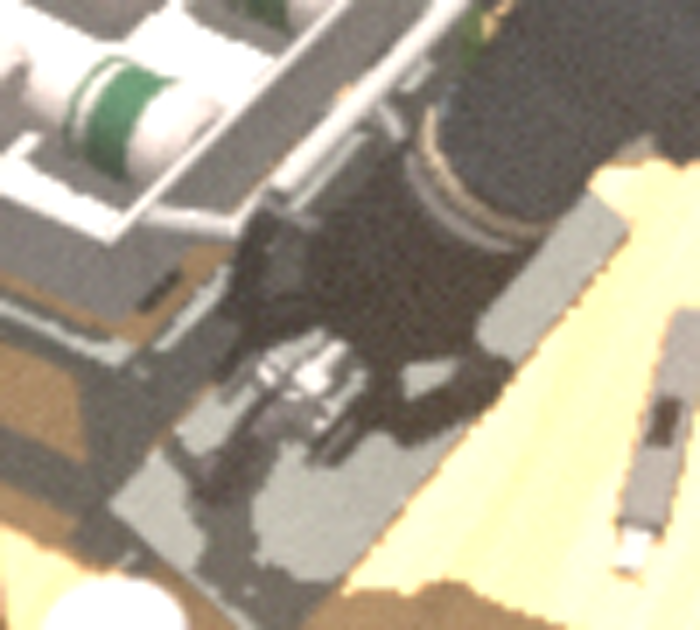

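View pics/t3.png

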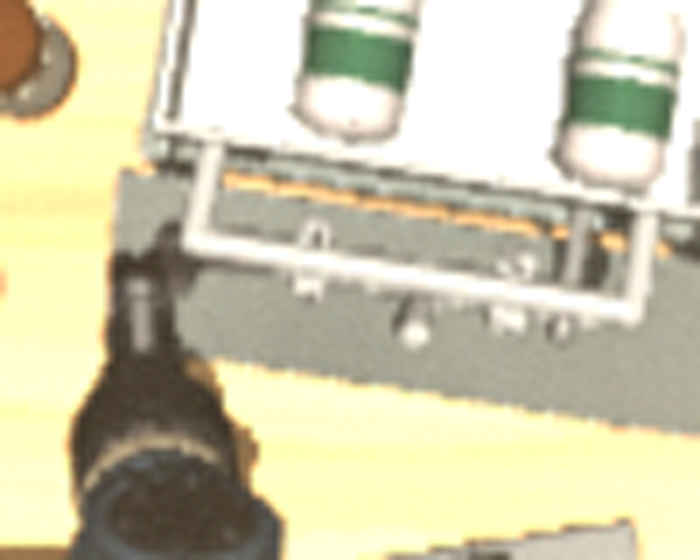

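```bash
python3 -m inch '[[0,[-0.05,0,0.18],[0,0,0]],[0,[-0.1,0,0.36],[0,0,0]],[0,[-0.16,-0.01,0.55],[0,0,0]],[0,[-0.16,-0.01,0.55],[0,0,0]],[0,[-0.16,-0.01,0.55],[0,0,0]]]'
python3 w.py 0 .131 .055 .12 15
```

```text
t: 7.0
tcp_pos: [0.5616, 0.1463, 0.0784]
tool_rot: [0.659, 0.702, 0.247, 0.112]
force: [0.6, 1.3, -3.8]
finger_gap: 0.499
tcp target [0.562 0.147 0.079] now [0.5616 0.1463 0.0784] shift [ 0.009  0.006 -0.004] turn [-0.0004 -0.0001 -0.0005] deg 0.23907721305881713 t 7.0 q [-0.06  0.67  2.07  1.97  0.25 -2.04] F [ 0.6  1.3 -3.8] gap 0.4991806692505177
```

```bash
python3 -m inch '[[0.9,[0,0,0],[0,0,0]],[0.9,[0,0,0],[0,0,0]],[0.9,[0,0,0],[0,0,0]],[0.9,[0,0,0],[0,0,0]],[0.9,[0,0,0],[0,0,0]]]' 30
python3 w.py 0 .131 .055 .12 15;python3 w.py 0 .131 .055 -.28 15
```

```text
t: 7.5
tcp_pos: [0.5608, 0.1459, 0.0792]
tool_rot: [0.659, 0.702, 0.247, 0.112]
force: [-4.6, -0.6, 2.1]
finger_gap: 0.116
tcp target [0.562 0.147 0.079] now [0.5608 0.1459 0.0792] shift [0.011 0.009 0.007] turn [-0.0003 -0.     -0.0006] deg 0.250577453896007 t 7.5 q [-0.06  0.66  2.07  1.97  0.25 -2.04] F [-4.6 -0.6  2.1] gap 0.11583949898185422
tcp target [0.563 0.147 0.08 ] now [0.5608 0.1459 0.0792] shift [0.008 0.028 0.006] turn [-0.0168  0.0001  0.0609] deg 22.73572334985421 t 7.5 q [-0.06  0.66  2.07  1.97  0.25 -2.04] F [-4.6 -0.6  2.1] gap 0.11583949898185422
```

```bash
python3 - <<'E'
from h import *
for n in("side","top"):
    im,d=snapshot(n);np.savez(f"pics/{n}4.npz",im=im,d=d);im=np.clip(im.astype(float)*1.7,0,255).astype(np.uint8)
    if n=="side":crop(im,250,350,180,270,7,"pics/s4.png")
    else:crop(im,240,340,150,230,7,"pics/t4.png")
E
```

```text
(no output)
```

View pics/s4.png

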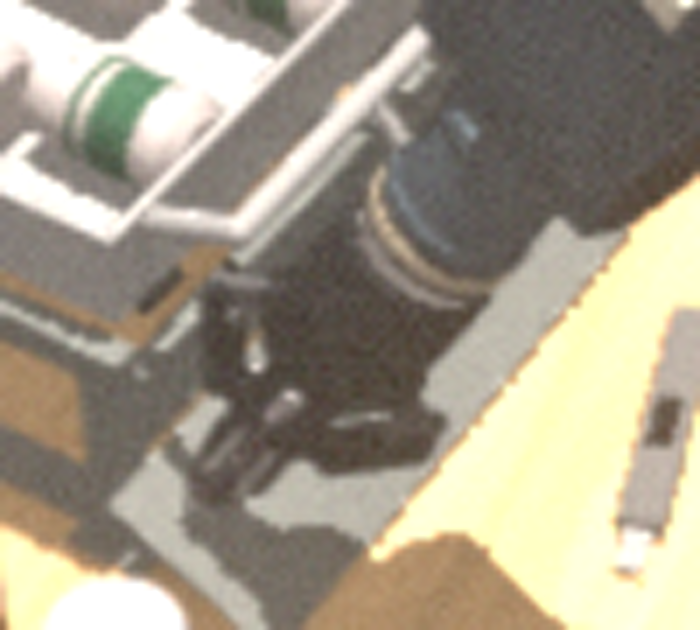

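View pics/t4.png

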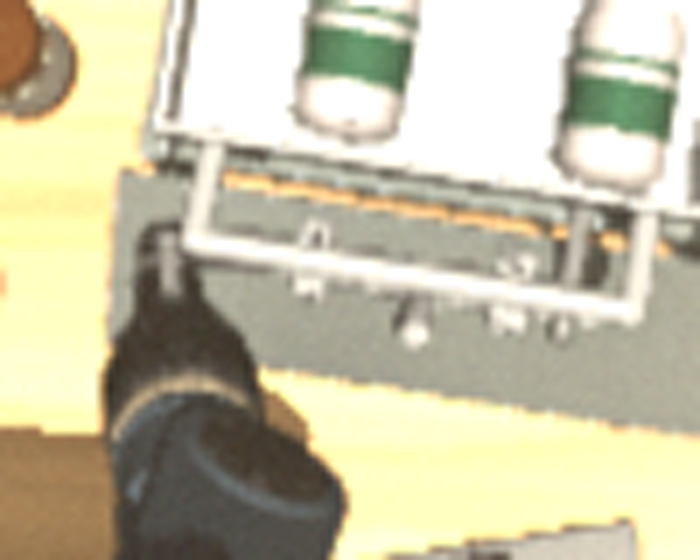

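The keeper wing is in the jaws (gap 0.116, about 10 mm, which is its thickness).

```bash
cat > k.py <<'E'
from h import *
s=sense();T=R.from_quat(s["tool_rot"]);ax=R.from_euler('z',np.load("stand.npy")[2]).apply(-n_);ax=ax/np.linalg.norm(ax)
at=T.inv().apply(ax);off=np.array([0,0,-tcp_to_grasp])
for th in (.15,.3,.45,.6,.75,.9,1.05,1.2):
    Q=R.from_rotvec(at*th); sh=off-Q.apply(off)
    print(th,(sh/.1).round(3),(at*th/2/np.pi).round(4))
E
python3 k.py
```

```text
0.15 [-0.     0.007 -0.   ] [-0.0062  0.0001  0.0231]
0.3 [-0.002  0.014 -0.001] [-0.0124  0.0001  0.0461]
0.45 [-0.004  0.021 -0.001] [-0.0185  0.0002  0.0692]
0.6 [-0.008  0.027 -0.002] [-0.0247  0.0003  0.0922]
0.75 [-0.012  0.033 -0.003] [-0.0309  0.0004  0.1153]
0.9 [-0.017  0.038 -0.005] [-0.0371  0.0004  0.1384]
1.05 [-0.023  0.042 -0.006] [-0.0433  0.0005  0.1614]
1.2 [-0.029  0.045 -0.008] [-0.0495  0.0006  0.1845]
```

```bash
python3 -m inch '[[0.9,[0,0.007,0],[-0.0062,0,0.0231]],[0.9,[-0.002,0.014,-0.001],[-0.0124,0,0.0461]],[0.9,[-0.002,0.014,-0.001],[-0.0124,0,0.0461]],[0.9,[-0.004,0.021,-0.001],[-0.0185,0,0.0692]],[0.9,[-0.008,0.027,-0.002],[-0.0247,0,0.0922]],[0.9,[-0.008,0.027,-0.002],[-0.0247,0,0.0922]]]'
python3 w.py 0 .131 .055 -.48 15
```

```text
t: 8.2
tcp_pos: [0.5635, 0.145, 0.0807]
tool_rot: [0.822, 0.463, 0.322, 0.087]
force: [-7.7, -5.6, 7.4]
finger_gap: 0.111
tcp target [0.564 0.146 0.081] now [0.5635 0.145  0.0807] shift [ 0.013 -0.003  0.007] turn [-0.0002  0.0002 -0.0008] deg 0.31477346729637756 t 8.2 q [-0.03  0.71  2.16  2.7   0.42 -2.16] F [-7.7 -5.6  7.4] gap 0.1109834049412447
```

```bash
python3 -m inch '[[0.9,[0,0.007,0],[-0.0062,0,0.0231]],[0.9,[-0.002,0.014,-0.001],[-0.0124,0,0.0461]],[0.9,[-0.002,0.014,-0.001],[-0.0124,0,0.0461]],[0.9,[-0.004,0.021,-0.001],[-0.0185,0,0.0692]],[0.9,[-0.008,0.027,-0.002],[-0.0247,0,0.0922]],[0.9,[-0.008,0.027,-0.002],[-0.026,0,0.098]],[0.9,[-0.008,0.027,-0.002],[-0.026,0,0.098]]]'
python3 w.py 0 .131 .055 -1.12 15
```

```text
t: 8.9
tcp_pos: [0.5652, 0.1422, 0.0819]
tool_rot: [0.913, 0.164, 0.369, 0.051]
force: [-7.5, -7.3, 6.0]
finger_gap: 0.106
tcp target [0.566 0.144 0.082] now [0.5652 0.1422 0.0819] shift [ 0.008 -0.015  0.006] turn [-0.0003  0.0005 -0.0005] deg 0.2659173110011451 t 8.9 q [ 0.06  0.75  2.19  3.17  0.57 -1.89] F [-7.5 -7.3  6. ] gap 0.10554922223069337
```

```bash
python3 - <<'E'
from h import *
for n in("side","top"):
    im,d=snapshot(n);np.savez(f"pics/{n}5.npz",im=im,d=d);im=np.clip(im.astype(float)*1.7,0,255).astype(np.uint8)
    if n=="side":crop(im,250,350,180,270,7,"pics/s5.png")
    else:crop(im,240,340,150,230,7,"pics/t5.png")
E
```

```text
(no output)
```

View pics/s5.png

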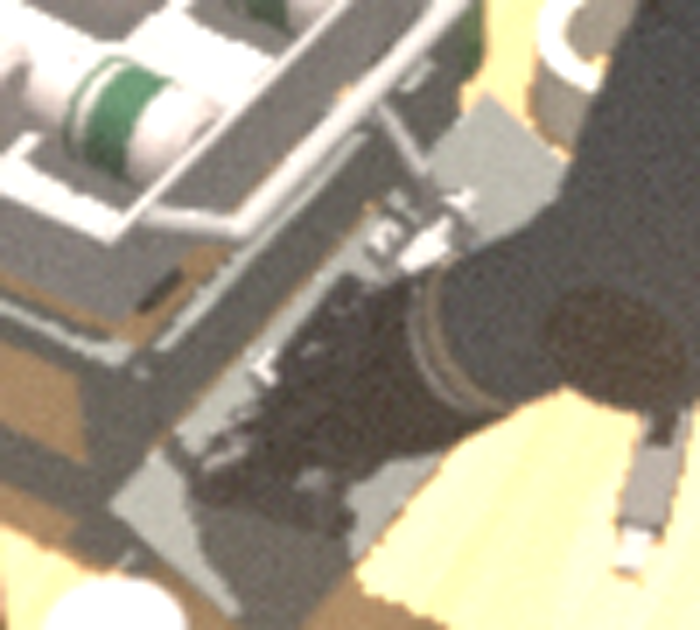

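```bash
python3 -m inch '[[0,[0,0,0],[0,0,0]],[0,[0,0,0],[0,0,0]],[0,[0,0,0],[0,0,0]],[0,[0,0,-0.3],[0,0,0]],[0,[0,0,-0.7],[0,0,0]],[0,[0,0,-0.7],[0,0,0]],[0,[0,0,-0.7],[0,0,0]]]'
python3 w.py -.01 0 .13 -1.5708 15
```

```text
t: 9.7
tcp_pos: [0.5183, 0.1415, 0.133]
tool_rot: [0.912, 0.166, 0.371, 0.051]
force: [0.1, 0.1, -0.2]
finger_gap: 0.501
tcp target [0.504 0.017 0.142] now [0.5183 0.1415 0.133 ] shift [-0.461  1.146 -0.201] turn [-0.019  -0.0002  0.0694] deg 25.893636270685207 t 9.7 q [ 0.07  0.62  2.29  3.17  0.53 -1.9 ] F [ 0.1  0.1 -0.2] gap 0.5008096740554492
```

```bash
python3 - <<'E'
from h import *
for n in("side","top"):
    im,d=snapshot(n);np.savez(f"pics/{n}6.npz",im=im,d=d);im=np.clip(im.astype(float)*1.7,0,255).astype(np.uint8)
    if n=="side":crop(im,250,350,180,270,7,"pics/s6.png")
    else:crop(im,240,340,150,230,7,"pics/t6.png")
E
```

```text
(no output)
```

View pics/s6.png

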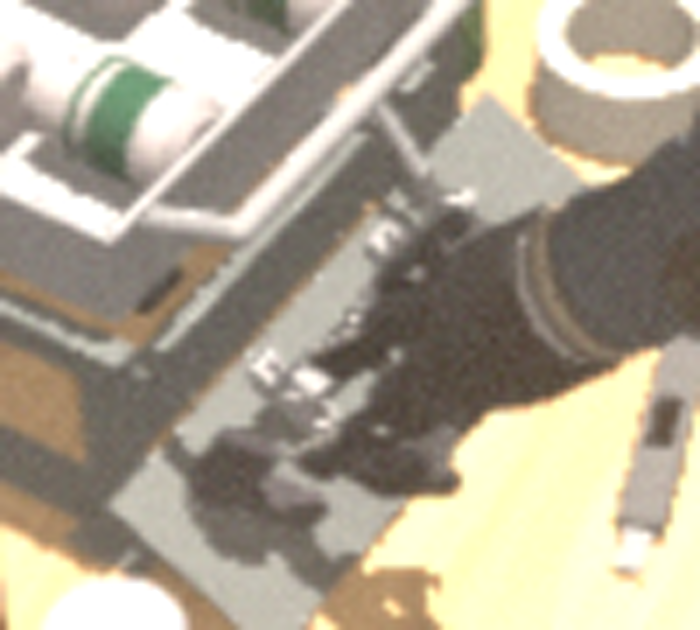

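View pics/t6.png

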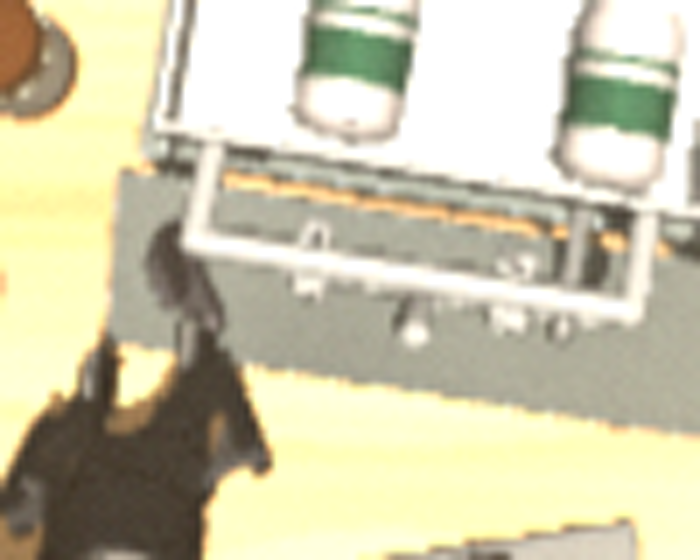

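```bash
python3 -m inch '[[0,[-0.2,0.4,-0.1],[-0.01,0,0.035]],[0,[-0.35,0.75,-0.1],[-0.019,0,0.069]],[0,[-0.4,0.95,-0.1],[-0.019,0,0.069]],[0,[-0.4,0.95,-0.1],[-0.019,0,0.069]],[0,[-0.4,0.95,-0.1],[-0.019,0,0.069]]]'
python3 w.py 0 0 .11 -1.5708 15;python3 w.py 0 0 .058 -1.5708 15
```

```text
t: 10.3
tcp_pos: [0.5099, 0.0378, 0.1328]
tool_rot: [0.923, -0.055, 0.381, 0.024]
force: [0.4, -0.1, 0.2]
finger_gap: 0.498
tcp target [0.522 0.015 0.13 ] now [0.5099 0.0378 0.1328] shift [0.084 0.209 0.131] turn [0.     0.0003 0.0006] deg 0.24573336276958943 t 10.3 q [-0.16  0.64  2.37  3.1   0.66 -1.57] F [ 0.4 -0.1  0.2] gap 0.49759954331273476
tcp target [0.548 0.012 0.085] now [0.5099 0.0378 0.1328] shift [-0.049  0.209  0.633] turn [0.     0.0003 0.0006] deg 0.24573336276958943 t 10.3 q [-0.16  0.64  2.37  3.1   0.66 -1.57] F [ 0.4 -0.1  0.2] gap 0.49759954331273476
```

```bash
python3 -m inch '[[0,[0.08,0.21,0.1],[0,0,0]],[0,[0.08,0.21,0.13],[0,0,0]],[0,[0.02,0.21,0.3],[0,0,0]],[0,[-0.02,0.21,0.45],[0,0,0]],[0,[-0.05,0.21,0.63],[0,0,0]],[0,[-0.05,0.21,0.63],[0,0,0]],[0,[-0.05,0.21,0.63],[0,0,0]]]'
python3 w.py 0 0 .058 -1.5708 15
```

```text
t: 11.0
tcp_pos: [0.5466, 0.0132, 0.0849]
tool_rot: [0.923, -0.055, 0.381, 0.024]
force: [-0.3, -0.1, 0.8]
finger_gap: 0.499
tcp target [0.548 0.012 0.085] now [0.5466 0.0132 0.0849] shift [0.01  0.01  0.016] turn [-0.0001  0.0004  0.0006] deg 0.2646596962455824 t 11.0 q [-0.22  0.78  2.3   3.04  0.72 -1.56] F [-0.3 -0.1  0.8] gap 0.4987551857908731
```

```bash
python3 - <<'E'
from h import *
for n in("side","top"):
    im,d=snapshot(n);np.savez(f"pics/{n}7.npz",im=im,d=d);im=np.clip(im.astype(float)*1.7,0,255).astype(np.uint8)
    if n=="side":crop(im,250,350,180,270,7,"pics/s7.png")
    else:crop(im,240,340,150,230,7,"pics/t7.png")
E
```

```text
(no output)
```

View pics/s7.png

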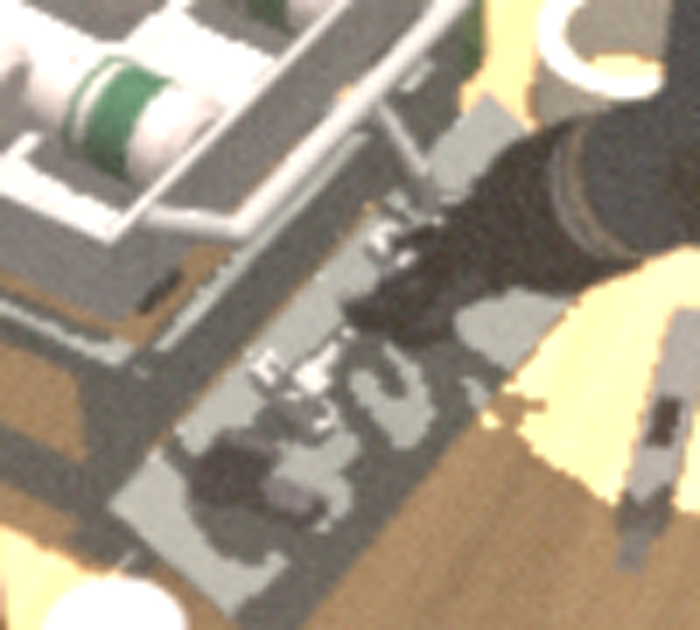

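View pics/t7.png

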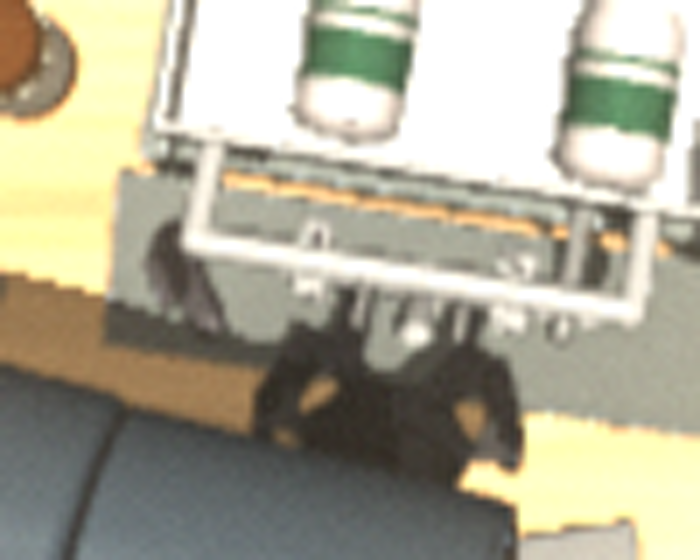

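The post's top, t7 (413,330), sits midway between the fingers (365 and 460). I'll close on it and draw.

```bash
python3 -m inch '[[0.9,[0,0,0],[0,0,0]],[0.9,[0,0,0],[0,0,0]],[0.9,[0,0,0],[0,0,0]],[0.9,[0,0,0],[0,0,0]],[0.9,[0,0,0],[0,0,0]]]' 30
python3 -m inch '[[0.9,[0,-0.08,0],[0,0,0]],[0.9,[0,-0.16,0],[0,0,0]],[0.9,[0,-0.24,0],[0,0,0]],[0.9,[0,-0.32,0],[0,0,0]],[0.9,[0,-0.37,0],[0,0,0]],[0.9,[0,-0.37,0],[0,0,0]],[0.9,[0,-0.37,0],[0,0,0]]]'
```

```text
t: 11.6
tcp_pos: [0.5468, 0.012, 0.0859]
tool_rot: [0.922, -0.056, 0.382, 0.024]
force: [-3.2, 0.4, 6.6]
finger_gap: 0.154
t: 12.3
tcp_pos: [0.5518, 0.0492, 0.086]
tool_rot: [0.922, -0.055, 0.382, 0.024]
force: [-2.5, 2.5, 6.0]
finger_gap: 0.159
```

```bash
python3 - <<'E'
from h import *
print(W2S(sense()["tcp_pos"]),sense()["q"])
for n in("side","top"):
    im,d=snapshot(n);np.savez(f"pics/{n}8.npz",im=im,d=d);im=np.clip(im.astype(float)*1.7,0,255).astype(np.uint8)
    if n=="side":crop(im,250,350,180,270,7,"pics/s8.png")
    else:crop(im,240,340,150,230,7,"pics/t8.png")
E
```

```text
[-0.14190866  0.04187863  0.08595076] [-0.10673582  0.76921416  2.27489027  3.15918016  0.68812482 -1.57553202]
```

View pics/t8.png

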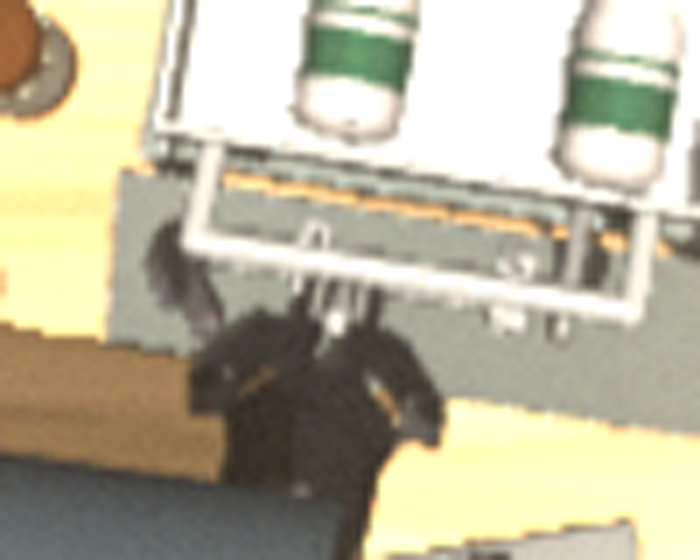

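The bolt has moved about 11 px (38 mm) to the left. I'll release, back off, and bring the wrist round with a left lean so it avoids the singular pose.

```bash
python3 -m inch '[[0,[0,0,0],[0,0,0]],[0,[0,0,0],[0,0,0]],[0,[0,0,0],[0,0,0]],[0,[0,0,-0.3],[0,0,0]],[0,[0,0,-0.6],[0,0,0]],[0,[0,0,-0.6],[0,0,0]]]'
cat > b.py <<'E'
from h import *
import sys
# stand x y z of grasp, pitch deg (out from vertical), lean left deg ; ys=+x
x,y,z,p,le=map(float,sys.argv[1:6]);p,le=np.radians([p,le])
zs=np.array([np.sin(p)*np.cos(le),np.sin(le),-np.cos(p)*np.cos(le)])
rel(np.array([x,y,z]),tool(zs,np.array([np.cos(p),0,np.sin(p)])))
E
python3 w.py -.03 .04 .16 0 20
python3 b.py -.2 .03 .24 20 20
```

```text
t: 13.0
tcp_pos: [0.5065, 0.0545, 0.1286]
tool_rot: [0.923, -0.056, 0.38, 0.024]
force: [0.6, 0.5, 0.2]
finger_gap: 0.498
tcp target [0.473 0.068 0.156] now [0.5065 0.0545 0.1286] shift [-0.054 -0.093 -0.438] turn [ 0.0747  0.0116 -0.2384] deg 90.01814805391253 t 13.0 q [-0.1   0.65  2.37  3.16  0.66 -1.58] F [0.6 0.5 0.2] gap 0.49820244400307884
tcp target [0.499 0.05  0.223] now [0.5065 0.0545 0.1286] shift [ 0.622  0.053 -0.719] turn [ 0.0952 -0.0102 -0.2309] deg 90.00047013004566 t 13.0 q [-0.1   0.65  2.37  3.16  0.66 -1.58] F [0.6 0.5 0.2] gap 0.49820244400307884
```

```bash
python3 b.py -.225 .03 .25 20 20;  python3 -m inch '[[0,[0,0,-0.4],[0.0095,-0.001,-0.0231]],[0,[0.2,0,-0.7],[0.019,-0.002,-0.0462]],[0,[0.4,0.05,-0.85],[0.0286,-0.003,-0.0693]],[0,[0.4,0.05,-0.85],[0.0381,-0.004,-0.0924]],[0,[0.4,0.05,-0.85],[0.0476,-0.005,-0.1155]],[0,[0.4,0.05,-0.85],[0.0571,-0.006,-0.1385]],[0,[0.4,0.05,-0.85],[0.0571,-0.006,-0.1385]],[0,[0.4,0.05,-0.85],[0.0571,-0.006,-0.1385]]]'
python3 b.py -.225 .03 .25 20 20
```

```text
tcp target [0.475 0.053 0.233] now [0.5065 0.0545 0.1286] shift [ 0.515  0.053 -0.966] turn [ 0.0952 -0.0102 -0.2309] deg 90.00047013004566 t 13.0 q [-0.1   0.65  2.37  3.16  0.66 -1.58] F [0.6 0.5 0.2] gap 0.49820244400307884
t: 13.8
tcp_pos: [0.478, 0.0524, 0.216]
tool_rot: [0.865, 0.379, 0.328, 0.02]
force: [-0.3, -0.5, 0.8]
finger_gap: 0.501
tcp target [0.475 0.053 0.233] now [0.478  0.0524 0.216 ] shift [ 0.086  0.021 -0.155] turn [ 0.0415 -0.0051 -0.0997] deg 38.90851592344789 t 13.8 q [-0.41  0.28  2.28  1.45  0.45 -0.98] F [-0.3 -0.5  0.8] gap 0.5012146460947333
```

```bash
python3 b.py -.17 0 .285 0 0
```

```text
tcp target [0.519 0.011 0.266] now [0.478  0.0524 0.216 ] shift [ 0.205  0.698 -0.246] turn [ 0.0765 -0.0768 -0.0951] deg 51.90101087588709 t 13.8 q [-0.41  0.28  2.28  1.45  0.45 -0.98] F [-0.3 -0.5  0.8] gap 0.5012146460947333
```

```bash
python3 -m inch '[[0,[0,0.1,-0.5],[0.015,-0.015,-0.019]],[0,[0.1,0.3,-0.5],[0.03,-0.03,-0.038]],[0,[0.2,0.5,-0.5],[0.045,-0.045,-0.057]],[0,[0.2,0.7,-0.4],[0.0765,-0.0768,-0.0951]],[0,[0.2,0.7,-0.25],[0.0765,-0.0768,-0.0951]],[0,[0.2,0.7,-0.25],[0.0765,-0.0768,-0.0951]],[0,[0.2,0.7,-0.25],[0.0765,-0.0768,-0.0951]],[0,[0.2,0.7,-0.25],[0.0765,-0.0768,-0.0951]]]'
python3 b.py -.135 0 .26 0 0
python3 b.py -.135 0 .204 0 0
python3 - <<'E'
from h import *
for n in("side","top"):
    im,d=snapshot(n);np.savez(f"pics/{n}9.npz",im=im,d=d);im=np.clip(im.astype(float)*1.7,0,255).astype(np.uint8)
    if n=="side":crop(im,230,350,140,270,5,"pics/s9.png")
    else:crop(im,240,340,130,230,6,"pics/t9.png")
E
```

```text
t: 14.6
tcp_pos: [0.5189, 0.0101, 0.2667]
tool_rot: [0.751, 0.661, -0.0, -0.0]
force: [-0.7, -0.4, 0.3]
finger_gap: 0.498
tcp target [0.553 0.007 0.241] now [0.5189 0.0101 0.2667] shift [0.011 0.347 0.254] turn [-0.0001  0.0001 -0.0006] deg 0.2200715962931773 t 14.6 q [-0.2   0.34  1.65 -0.    1.15 -0.07] F [-0.7 -0.4  0.3] gap 0.4982637520577747
tcp target [0.553 0.007 0.185] now [0.5189 0.0101 0.2667] shift [0.011 0.347 0.814] turn [-0.0001  0.0001 -0.0006] deg 0.2200715962931773 t 14.6 q [-0.2   0.34  1.65 -0.    1.15 -0.07] F [-0.7 -0.4  0.3] gap 0.4982637520577747
```

View pics/s9.png

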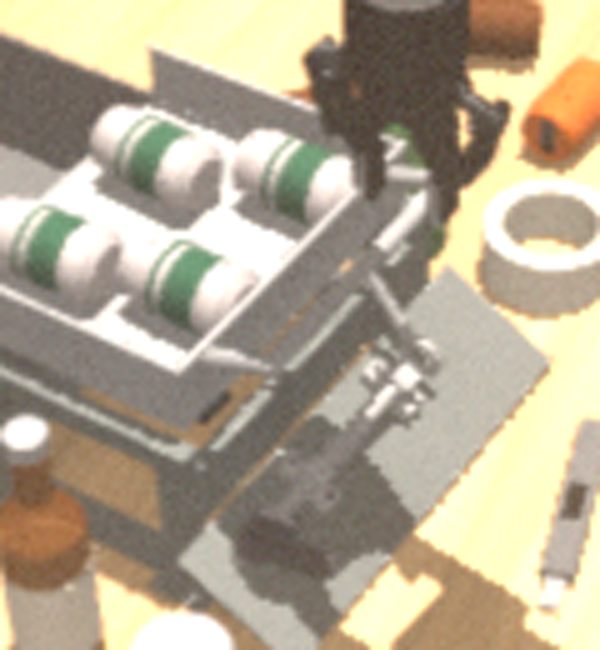

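View pics/t9.png

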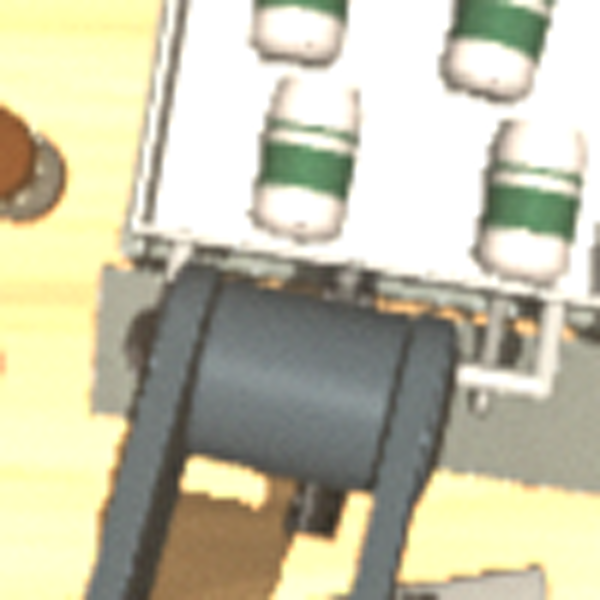

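```bash
python3 -m inch '[[0,[0.01,0.35,0],[0,0,0]],[0,[0.01,0.35,0.25],[0,0,0]],[0,[0.01,0.35,0.45],[0,0,0]],[0,[0.01,0.35,0.65],[0,0,0]],[0,[0.01,0.35,0.81],[0,0,0]],[0,[0.01,0.35,0.81],[0,0,0]],[0,[0.01,0.35,0.81],[0,0,0]]]'
python3 b.py -.135 0 .204 0 0
python3 -m inch '[[1,[0,0,0],[0,0,0]],[1,[0,0,0],[0,0,0]],[1,[0,0,0],[0,0,0]],[1,[0,0,0],[0,0,0]],[1,[0,0,0],[0,0,0]]]' 40
python3 b.py -.135 0 .204 0 0
```

```text
t: 15.4
tcp_pos: [0.5524, 0.0074, 0.1854]
tool_rot: [0.752, 0.659, 0.002, -0.001]
force: [-0.2, -0.4, 0.1]
finger_gap: 0.497
tcp target [0.553 0.007 0.185] now [0.5524 0.0074 0.1854] shift [-0.005  0.011  0.001] turn [ 0.0002 -0.0008 -0.0012] deg 0.523558527549263 t 15.4 q [-0.19  0.49  1.66  0.01  0.99 -0.06] F [-0.2 -0.4  0.1] gap 0.49714373839144016
t: 15.9
tcp_pos: [0.5511, 0.0079, 0.1866]
tool_rot: [0.751, 0.66, 0.001, -0.002]
force: [-5.2, -0.9, 5.6]
finger_gap: 0.146
tcp target [0.553 0.007 0.185] now [0.5511 0.0079 0.1866] shift [-0.008  0.025  0.013] turn [-0.0002 -0.0006 -0.0009] deg 0.38932883121617134 t 15.9 q [-0.19  0.49  1.66  0.    0.99 -0.06] F [-5.2 -0.9  5.6] gap 0.14631640588050418
```

```bash
python3 - <<'E'
from h import *
s=sense();T=R.from_quat(s["tool_rot"]);ps=W2S(s["tcp_pos"]);print(ps)
yaw=R.from_euler('z',np.load("stand.npy")[2])
# offset of real grasp of bar from model
h=T.inv().apply(yaw.apply(np.array([.105,ps[1],.140])-np.array([-.135,ps[1],.204])))+[0,0,-tcp_to_grasp]
ax=T.inv().apply(yaw.apply([0,1,0]));print(h,ax)
for th in np.arange(.05,.751,.05):
    print(round(th,2),((h-R.from_rotvec(ax*th).apply(h))/.1).round(3),(ax*th/2/np.pi).round(4))
E
```

```text
[-0.13751862  0.00082136  0.18663736]
[0.00113308 0.24006009 0.04506419] [ 0.9999774  -0.00567643  0.00360118]
0.05 [ 0.001  0.026 -0.119] [ 0.008 -0.     0.   ]
0.1 [ 0.001  0.057 -0.237] [ 0.0159 -0.0001  0.0001]
0.15 [ 0.002  0.094 -0.354] [ 0.0239 -0.0001  0.0001]
0.2 [ 0.002  0.137 -0.468] [ 0.0318 -0.0002  0.0001]
0.25 [ 0.003  0.186 -0.58 ] [ 0.0398 -0.0002  0.0001]
0.3 [ 0.004  0.24  -0.689] [ 0.0477 -0.0003  0.0002]
0.35 [ 0.005  0.3   -0.796] [ 0.0557 -0.0003  0.0002]
0.4 [ 0.005  0.365 -0.899] [ 0.0637 -0.0004  0.0002]
0.45 [ 0.006  0.435 -0.999] [ 0.0716 -0.0004  0.0003]
0.5 [ 0.007  0.51  -1.096] [ 0.0796 -0.0005  0.0003]
0.55 [ 0.008  0.59  -1.188] [ 0.0875 -0.0005  0.0003]
0.6 [ 0.008  0.674 -1.277] [ 0.0955 -0.0005  0.0003]
0.65 [ 0.009  0.762 -1.361] [ 0.1034 -0.0006  0.0004]
0.7 [ 0.01   0.855 -1.441] [ 0.1114 -0.0006  0.0004]
0.75 [ 0.011  0.951 -1.515] [ 0.1194 -0.0007  0.0004]
```

```bash
python3 -m inch '[[1,[0.001,0.026,-0.119],[0.008,0,0]],[1,[0.001,0.026,-0.119],[0.008,0,0]],[1,[0.001,0.057,-0.237],[0.0159,0,0]],[1,[0.001,0.057,-0.237],[0.0159,0,0]]]'

```

```text
t: 16.3
tcp_pos: [0.5566, 0.0072, 0.2098]
tool_rot: [0.75, 0.659, -0.033, -0.04]
force: [-6.3, -1.2, -2.1]
finger_gap: 0.142
```

Only a few newtons at the wrist, so the tray is free. I'll go on by another 0.3 rad, to about 0.4.

```bash
python3 -m inch '[[1,[0.001,0.026,-0.119],[0.008,0,0]],[1,[0.001,0.057,-0.237],[0.0159,0,0]],[1,[0.002,0.094,-0.354],[0.0239,0,0]],[1,[0.002,0.137,-0.468],[0.0318,0,0]],[1,[0.003,0.186,-0.58],[0.0398,0,0]],[1,[0.004,0.24,-0.689],[0.0477,0,0]],[1,[0.004,0.24,-0.689],[0.0477,0,0]]]'
python3 - <<'E'
from h import *
s=sense();print(s["q"],s["force"],W2S(s["tcp_pos"]))
for n in("side",):
    im,d=snapshot(n);np.savez(f"pics/{n}10.npz",im=im,d=d);im=np.clip(im.astype(float)*1.5,0,255).astype(np.uint8)
    crop(im,150,350,120,270,4,"pics/s10.png")
E
```

```text
t: 17.0
tcp_pos: [0.5879, 0.0029, 0.2766]
tool_rot: [0.736, 0.647, -0.131, -0.151]
force: [-7.2, -0.5, 1.0]
finger_gap: 0.149
[-0.17691341  0.61860865  1.19147742 -0.01589076  1.73421645 -0.04737003] [-7.193716   -0.48296772  1.01826822] [-0.10034905  0.00042206  0.27661988]
```

View pics/s10.png

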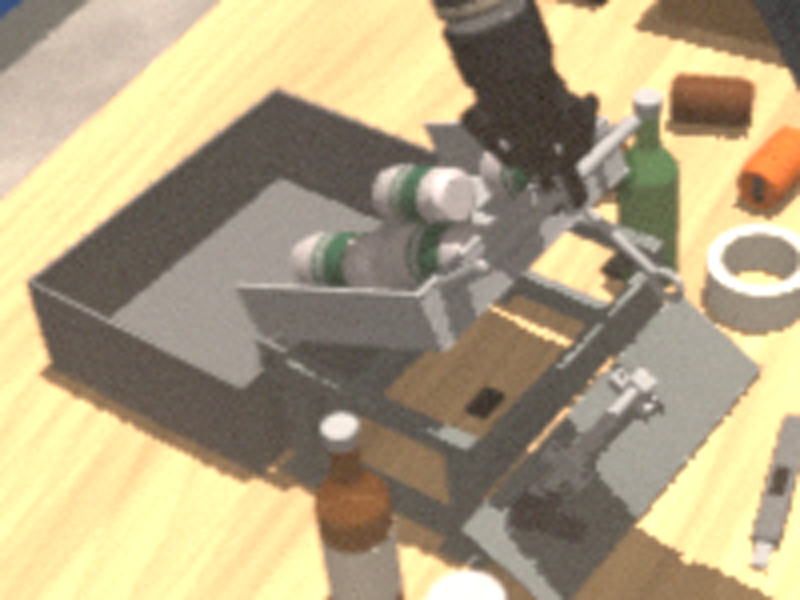

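The tray is up at about 0.4 rad with the cans still on it. I'll keep tipping, more slowly.

```bash
python3 -m inch '[[1,[0.001,0.013,-0.06],[0.004,0,0]],[1,[0.001,0.026,-0.119],[0.008,0,0]],[1,[0.001,0.042,-0.178],[0.012,0,0]],[1,[0.001,0.057,-0.237],[0.0159,0,0]],[1,[0.002,0.075,-0.296],[0.02,0,0]],[1,[0.002,0.094,-0.354],[0.0239,0,0]],[1,[0.002,0.115,-0.411],[0.0279,0,0]],[1,[0.002,0.137,-0.468],[0.0318,0,0]],[1,[0.003,0.161,-0.524],[0.0358,0,0]],[1,[0.003,0.186,-0.58],[0.0398,0,0]],[1,[0.003,0.213,-0.635],[0.0438,0,0]],[1,[0.003,0.213,-0.635],[0.0438,0,0]],[1,[0.003,0.213,-0.635],[0.0438,0,0]]]'
python3 - <<'E'
from h import *
s=sense();print(s["q"],s["force"],W2S(s["tcp_pos"]))
for n in("side",):
    im,d=snapshot(n);np.savez(f"pics/{n}11.npz",im=im,d=d);im=np.clip(im.astype(float)*1.5,0,255).astype(np.uint8)
    crop(im,150,350,120,270,4,"pics/s11.png")
E
```

```text
t: 18.35
tcp_pos: [0.632, -0.003, 0.3265]
tool_rot: [0.709, 0.623, -0.217, -0.249]
force: [-4.0, -2.1, 1.2]
finger_gap: 0.145
[-0.17021172  0.79725212  0.8060167  -0.02889352  2.21186069 -0.05035058] [-4.00005664 -2.07012867  1.15119964] [-5.58241235e-02 -2.34701769e-06  3.26456397e-01]
```

View pics/s11.png

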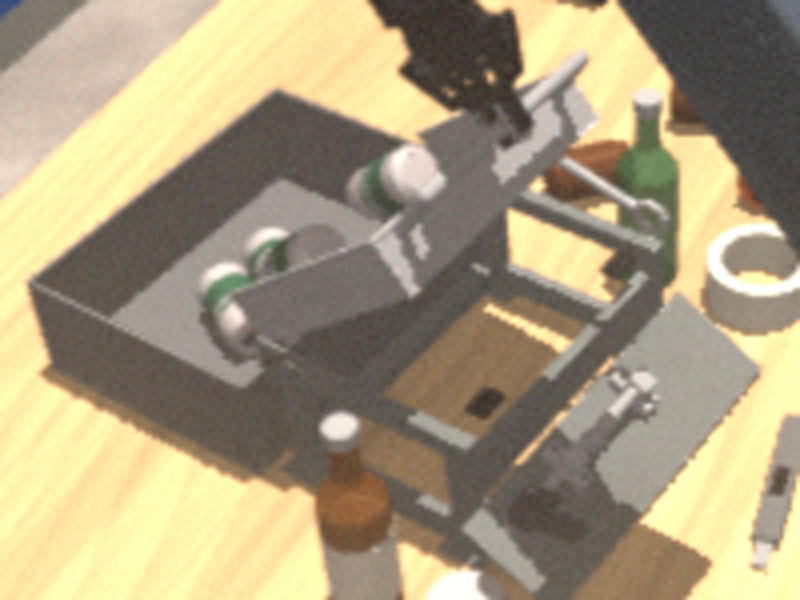

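```bash
python3 -m inch '[[1,[0,0.006,-0.03],[0.002,0,0]],[1,[0,0.013,-0.06],[0.004,0,0]],[1,[0,0.013,-0.06],[0.004,0,0]],[1,[0,0.013,-0.06],[0.004,0,0]]]'
python3 - <<'E'
from h import *
s=sense();print(s["q"],s["force"],W2S(s["tcp_pos"]))
for n in("side","top"):
    im,d=snapshot(n);np.savez(f"pics/{n}12.npz",im=im,d=d);im=np.clip(im.astype(float)*1.6,0,255).astype(np.uint8)
    if n=="side":crop(im,150,350,120,270,4,"pics/s12.png")
    else:crop(im,240,390,30,180,4,"pics/t12.png")
E
```

```text
t: 18.8
tcp_pos: [0.6368, -0.0036, 0.3305]
tool_rot: [0.706, 0.62, -0.225, -0.258]
force: [-4.8, -3.0, 1.2]
finger_gap: 0.146
[-0.16971045  0.81722434  0.76599831 -0.03044664  2.25676394 -0.05136366] [-4.79210535 -3.01188732  1.18445699] [-5.09976557e-02 -3.26764207e-05  3.30450392e-01]
```

View pics/s12.png

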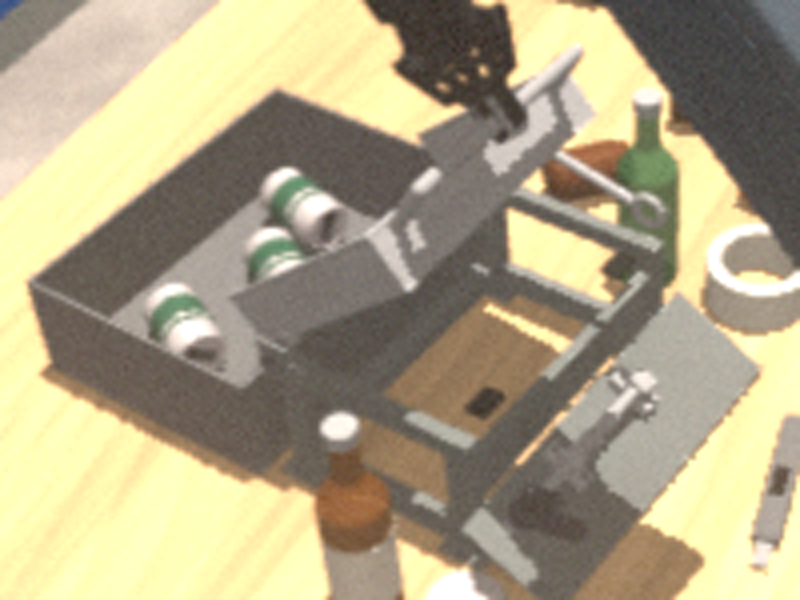

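View pics/t12.png

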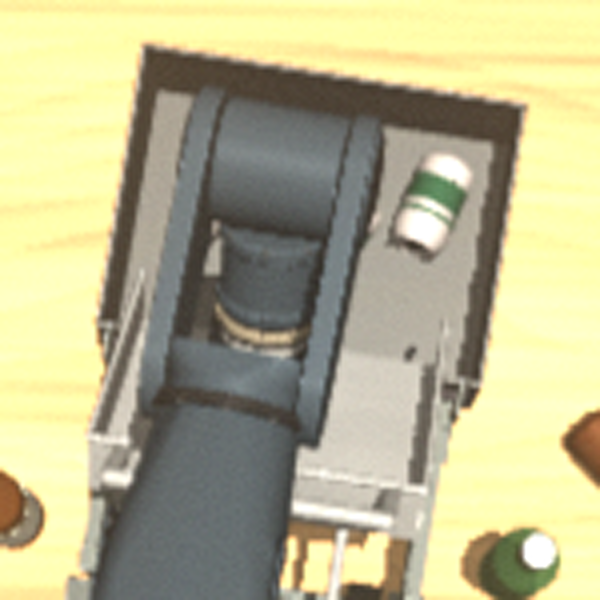

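Three cans are visible in the tote. A white bit at s12 (425,182) suggests that the fourth is still sliding, so I'll tip slightly more and look again.

```bash
python3 -m inch '[[1,[0,0.006,-0.03],[0.002,0,0]],[1,[0,0.01,-0.045],[0.003,0,0]],[1,[0,0.01,-0.045],[0.003,0,0]],[1,[0,0.01,-0.045],[0.003,0,0]],[1,[0,0.01,-0.045],[0.003,0,0]]]'
python3 - <<'E'
from h import *
s=sense();print(s["q"],s["force"],W2S(s["tcp_pos"]))
for n in("side","top"):
    im,d=snapshot(n);np.savez(f"pics/{n}13.npz",im=im,d=d);im=np.clip(im.astype(float)*1.6,0,255).astype(np.uint8)
    if n=="side":crop(im,150,350,120,270,4,"pics/s13.png")
    else:crop(im,240,390,30,180,4,"pics/t13.png")
E
```

```text
t: 19.4
tcp_pos: [0.6405, -0.0041, 0.3333]
tool_rot: [0.703, 0.618, -0.231, -0.265]
force: [-4.3, -3.3, 2.4]
finger_gap: 0.147
[-0.16936615  0.8325874   0.73551432 -0.03175427  2.2903868  -0.05227781] [-4.3402772  -3.32048581  2.38103685] [-4.73204049e-02 -8.07280735e-05  3.33304342e-01]
```

View pics/s13.png

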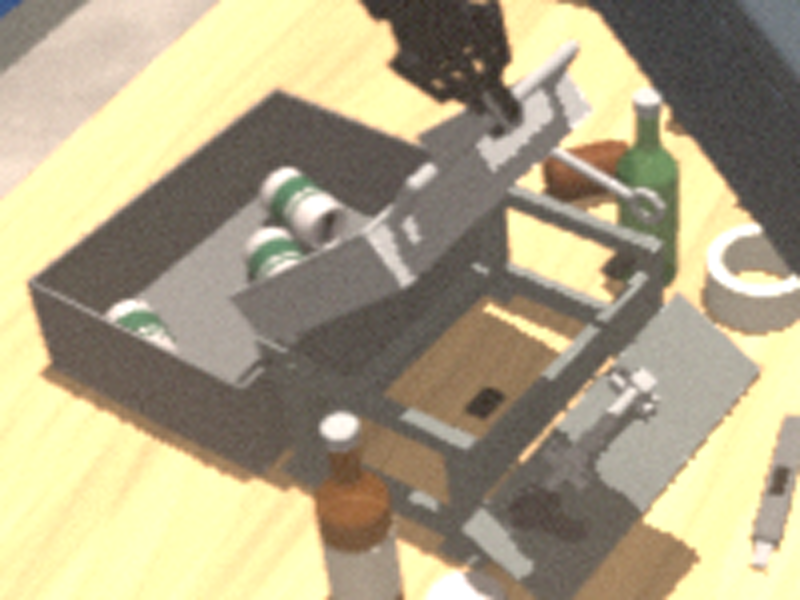

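View pics/t13.png

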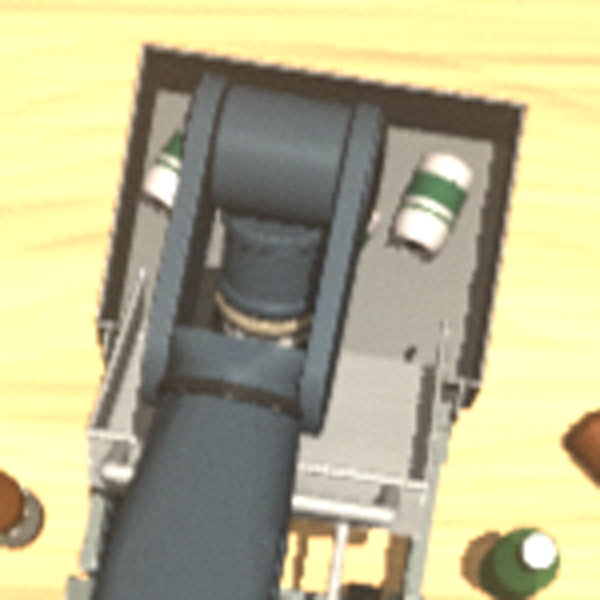

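The white bit is the left end of the bar. The fourth can is hidden by the arm or the tray. The tray is at about 0.72, so I'll lower it gently and look when the view clears.

```bash
python3 -m inch '[[1,[0,-0.019,0.12],[-0.008,0,0]],[1,[0,-0.033,0.242],[-0.0159,0,0]],[1,[0,-0.04,0.364],[-0.0239,0,0]],[1,[0,-0.041,0.486],[-0.0318,0,0]],[1,[0,-0.037,0.608],[-0.0398,0,0]],[1,[0,-0.026,0.729],[-0.0477,0,0]],[1,[0,-0.026,0.729],[-0.0477,0,0]]]'
python3 - <<'E'
from h import *
s=sense();print(s["q"],s["force"],W2S(s["tcp_pos"]))
for n in("side","top"):
    im,d=snapshot(n);np.savez(f"pics/{n}14.npz",im=im,d=d);im=np.clip(im.astype(float)*1.6,0,255).astype(np.uint8)
    if n=="side":crop(im,150,350,120,270,4,"pics/s14.png")
    else:crop(im,240,390,30,180,4,"pics/t14.png")
E
```

```text
t: 20.2
tcp_pos: [0.5893, 0.0028, 0.2789]
tool_rot: [0.735, 0.646, -0.136, -0.157]
force: [-4.6, -2.5, -0.9]
finger_gap: 0.144
[-0.17602925  0.62639808  1.17480475 -0.0174282   1.75803769 -0.04688079] [-4.58565524 -2.53808893 -0.93197704] [-0.09898699  0.00043317  0.27887208]
```

View pics/s14.png

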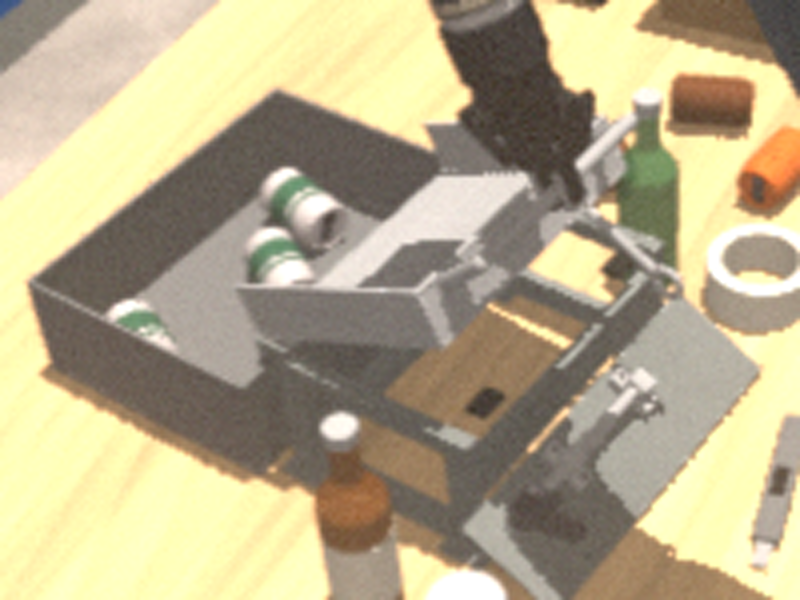

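View pics/t14.png

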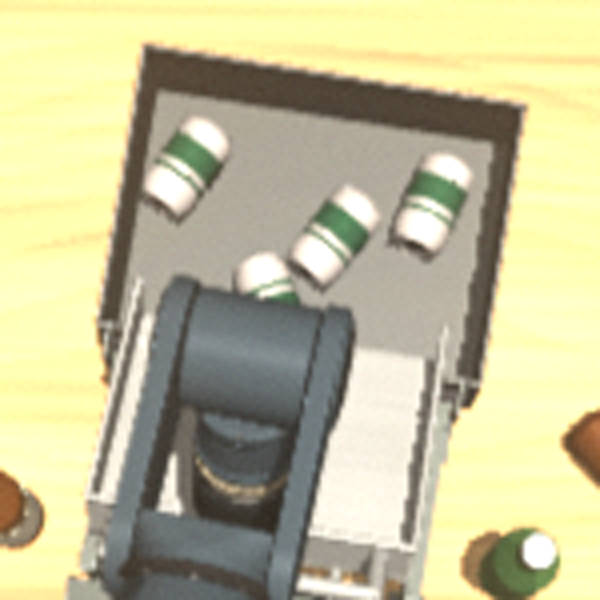

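All four cans are in the tote, at t14 (187,165), (335,235), (433,205) and (268,280), and the tray is empty. Now I'll lower it the rest of the way.

```bash
python3 -m inch '[[1,[0,-0.019,0.12],[-0.008,0,0]],[1,[0,-0.033,0.242],[-0.0159,0,0]],[1,[0,-0.04,0.364],[-0.0239,0,0]],[1,[0,-0.041,0.486],[-0.0318,0,0]],[1,[0,-0.037,0.608],[-0.0398,0,0]],[1,[0,-0.026,0.729],[-0.0477,0,0]],[1,[0,-0.026,0.729],[-0.0477,0,0]]]'
python3 b.py -.137 0 .205 0 0
```

```text
t: 21.0
tcp_pos: [0.5572, 0.0071, 0.2123]
tool_rot: [0.75, 0.659, -0.039, -0.046]
force: [-4.6, -3.5, -1.7]
finger_gap: 0.146
tcp target [0.551 0.007 0.186] now [0.5572 0.0071 0.2123] shift [-0.009 -0.025  0.265] turn [-0.0193 -0.0004 -0.0009] deg 6.940614713609259 t 21.0 q [-0.19  0.51  1.54 -0.    1.22 -0.05] F [-4.6 -3.5 -1.7] gap 0.14643741948987785
```

```bash
python3 -m inch '[[1,[0,-0.01,0.06],[-0.004,0,0]],[1,[0,-0.019,0.12],[-0.008,0,0]],[1,[0,-0.027,0.18],[-0.012,0,0]],[1,[0,-0.033,0.23],[-0.0155,0,0]],[1,[0,-0.033,0.26],[-0.0175,0,0]],[1,[0,-0.03,0.28],[-0.019,0,0]],[1,[0,-0.03,0.28],[-0.019,0,0]],[1,[0,-0.03,0.28],[-0.019,0,0]]]'
python3 b.py -.137 0 .205 0 0
```

```text
t: 21.8
tcp_pos: [0.5511, 0.008, 0.1867]
tool_rot: [0.751, 0.66, -0.001, -0.002]
force: [-9.4, -4.1, 5.5]
finger_gap: 0.147
tcp target [0.551 0.007 0.186] now [0.5511 0.008  0.1867] shift [-0.009  0.005  0.003] turn [-0.0007 -0.0004 -0.0008] deg 0.4021352772809923 t 21.8 q [-0.19  0.49  1.66  0.    1.   -0.06] F [-9.4 -4.1  5.5] gap 0.14661225195607835
```

The TCP is back at the original grip pose to within 0.1 mm, so the tray is level. I'll release and lift away.

```bash
python3 -m inch '[[0.4,[0,0,0],[0,0,0]],[0,[0,0,0],[0,0,0]],[0,[0,0,0],[0,0,0]],[0,[0,0,0],[0,0,0]],[0,[0,0,-0.2],[0,0,0]],[0,[0,0,-0.5],[0,0,0]],[0,[0,0,-0.9],[0,0,0]],[0,[0,0,-0.9],[0,0,0]]]'
python3 -m inch '[[0,[0,-0.4,-0.3],[0,0,0]],[0,[0,-0.8,-0.6],[0,0,0]],[0,[0,-1,-0.8],[0,0,0]],[0,[0,-1,-0.8],[0,0,0]],[0,[0,-1,-0.8],[0,0,0]],[0,[0,-1,-0.8],[0,0,0]]]'
python3 - <<'E'
from h import *
s=sense();print(s["t"],s["q"],s["force"],W2S(s["tcp_pos"]))
for n in("side","top"):
    im,d=snapshot(n);np.savez(f"pics/{n}15.npz",im=im,d=d);im=np.clip(im.astype(float)*1.6,0,255).astype(np.uint8)
    if n=="side":crop(im,150,350,120,270,4,"pics/s15.png")
    else:crop(im,190,410,30,260,3,"pics/t15.png")
E
```

```text
t: 22.6
tcp_pos: [0.5576, 0.0077, 0.2819]
tool_rot: [0.751, 0.66, 0.006, 0.004]
force: [0.6, 0.4, -0.4]
finger_gap: 0.496
t: 23.2
tcp_pos: [0.4548, 0.0206, 0.355]
tool_rot: [0.751, 0.66, 0.002, -0.001]
force: [-0.8, -0.8, 0.4]
finger_gap: 0.496
23.2 [-0.20384106  0.14966331  1.66122886  0.00441296  1.33006864 -0.07540645] [-0.80398764 -0.77220073  0.35446924] [-0.23462786  0.00160917  0.35495808]
```

View pics/s15.png

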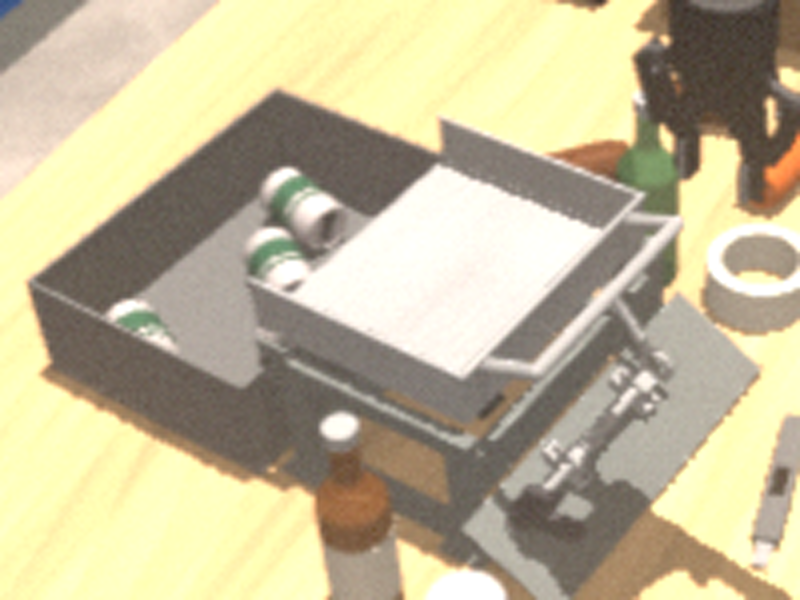

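View pics/t15.png

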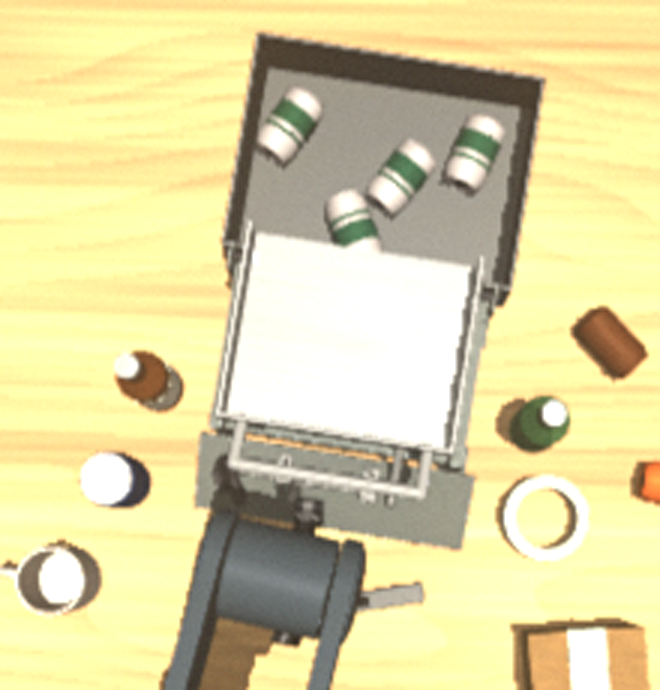

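```bash
python3 - <<'E'
from h import *
z=np.load("pics/top15.npz");W=W2S(cloud("top",z["d"]))
for (u,v) in ((290,125),(402,177),(475,153),(350,215)):
    c,r=190+u//3,30+v//3
    print(np.nanmedian(W[r-2:r+3,c-2:c+3].reshape(-1,3),0).round(3))
print("post pred drawn",proj("top",S2W(plate(0,.038,.072))),"shut",proj("top",S2W(plate(0,0,.072))))
im=np.clip(z["im"].astype(float)*2.5,0,255).astype(np.uint8);crop(im,250,350,165,225,8,"pics/t16.png")
# tray level: floor slope
F=W[110:165,275:330].reshape(-1,3);F=F[(abs(F[:,2]-.146)<.02)];print("floor slope",np.polyfit(F[:,0],F[:,2],1),len(F))
a=np.load("pics/top0.npz")["im"].astype(int);d=abs(a-z["im"].astype(int)).sum(2)
crop(np.clip(d,0,255).astype(np.uint8),190,410,30,260,3,"pics/diff.png")
E
```

```text
[0.294 0.124 0.058]
[ 0.248 -0.025  0.055]
[ 0.291 -0.108  0.058]
[0.195 0.034 0.057]
post pred drawn [[287.77897224 195.4407338 ]] shut [[298.42797963 197.0689116 ]]
floor slope [6.56837207e-06 1.46414960e-01] 2874
```

View pics/t16.png

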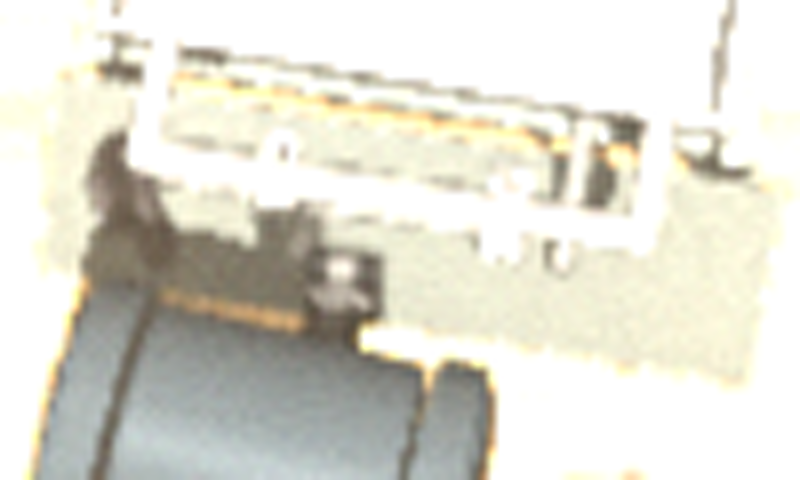

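View pics/diff.png

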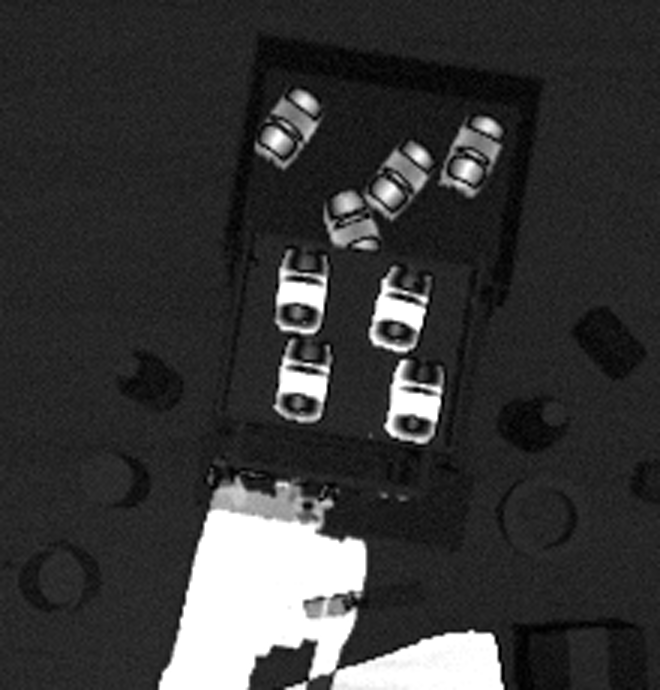

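The post's tip is at t16 (300,235), i.e. px (287.5,194.4), against (287.8,195.4) predicted for drawn and (298.4,197.1) for shut. The tray floor slope is 0, all four cans are at tote-floor height, and nothing changed at the bystanders in the difference picture. I'm handing in.

```bash
python3 -c "
from station import *
print(sense()['qd'].round(3),sense()['t']);print(sign_off())"
```

```text
[-0.    -0.001 -0.001  0.001  0.007  0.   ] 23.3
the job is handed in; nothing more can be done
None
```

The job is handed in at about 23 s of the 67 s allowed, and my last checks show it done. The hand-in reports no verdict.

**What I did:** I gripped the keeper's wing and turned it by about 1.24 rad. I drew the bolt's post about 37 mm to the left. Then I gripped the pull bar, tipped the tray to about 0.72 rad until the cans slid off, lowered it to its first pose and let go.

**Last checks:**
- **Cans:** all four are on the tote floor, in the stand's frame at x of about 0.29, 0.25, 0.29 and 0.20 m and y of 0.12, -0.03, -0.11 and 0.03 m, all well inside the walls.
- **Tray:** its floor measures level, with a slope of about 0.
- **Bolt and keeper:** the post's tip is within about 1 px of where it should be when drawn. The keeper's arm pointed down the slope when I released it. In the last picture it is partly in shadow, but I saw no change.
- **Bystanders:** the picture difference shows no movement. Most of the cutter lies under the arm and its shadow in that view; only its free end could be compared.
- **Robot:** it is clear of everything.

**What went wrong on the way:** the first approach to the keeper stalled near a wrist singularity, so I went round it with the tool leaning 15 degrees. My side-view estimates of the bolt's guides were 6 to 10 mm off the top view's. I used the top view, and the grasps confirmed it.

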